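# Load a texture-roller arbor with its pattern sleeves using the feed lever

## Task

Load the roller arbor in the green loader: take the terracotta dotted sleeve from the rack, lay it on the two rails in front of the arbor tip, swing the red-knobbed feed lever right to its stop so that it slides the sleeve onto the arbor, and let the lever spring all the way back. Then lay the blue ribbed sleeve on the rails and swing the lever to its stop again, so that the dotted sleeve ends fully home against the shoulder with the ribbed one pushed up tight behind it, and let the lever spring back. Leave the white sleeve in the rack and do not disturb the cup, the jar or the tile.

Things in the scene. Friction and masses are not known exactly. Their poses are not given: they have to be found in the camera images.
- loader: green fixed loading jig, base plate 235 x 100 x 12 mm, with a side plate to the lever pivot. Origin on the bench under the arbor tip; x runs along the arbor from tip to shoulder, z up, the lever's pivot lies on the -y side. The shoulder is the face, at x = 98 mm, of an upright green wall 92 mm wide with its top at z = 102 mm
- bay (a point): where a sleeve's centre goes when it is laid on the rails ready for feeding: in line with the arbor, 65 mm in front of its tip, z = 60 mm; axes as the loader's. The rails are two 12 mm steel rods, 54 mm between centres, tops at z = 39 mm, from loader x = -104 to 98 mm; a sleeve lying on them has its bore in line with the arbor
- arbor_tip (a point): centre of the tip of the fixed steel arbor: 30 mm diameter, 98 mm long to the shoulder, tip coned over 10 mm, axis 60 mm above the bench; axes as the loader's. With both sleeves home the dotted one's centre is 73 mm and the ribbed one's 23 mm along x from here
- lever_pivot (a point): point on the lever's vertical pivot axis (loader x = -13, y = -150 mm) at the height of the arm, z = 107 mm
- lever_knob (a point): middle of the upright red knob (22 mm diameter, z = 116 to 166 mm, free all round) at the lever's end, 150 mm from the pivot; seen from above it is swung clockwise about the pivot. Under the arm (z = 102 to 112 mm), straight below the knob, hangs a white roller (22 mm diameter, z = 44 to 98 mm) that pushes the sleeve's rear face
- feed_lever (a joint): angle of the feed lever, rad: 0 at rest (arm nearly parallel to the arbor, beside the rails), 1.396 at its stop (arm square across the rails, roller just in front of the arbor tip). A spring returns it to 0; it takes up to about 8 N at the knob
- dotted_sleeve: terracotta-red sleeve with raised dots, a tube 64 mm in outer diameter, 36 mm in bore and 50 mm long, 0.2 kg; origin at its centre, x along its bore
- ribbed_sleeve: blue sleeve with lengthwise ribs; same sizes and axes
- plain_sleeve: plain white plaster sleeve, the spare; same sizes and axes; stays in the rack
- rack: fixed wooden rack, board 70 x 268 x 14 mm, with three rod cradles at y = -90, 0 and 90 mm in which the sleeves lie along its x axis, centres 47 mm above the bench; origin at the centre of its underside
- cup: loose small clay cup, 66 mm wide, 52 mm high; origin at its foot; bystander
- jar: loose glaze jar with dark lid, 65 mm wide, 91 mm high; origin at its foot; bystander
- tile: loose L-shaped test tile, 38 x 40 x 58 mm; origin at its foot; bystander

How it is judged:
By the outcome, as a careful person would: the job done as asked, in the order asked, and still so for the second after the job is handed in, with the robot touching nothing.
It also fails if it takes over 72 s, if anything falls off the work surface, if the arm or the gripper's body presses on something with over 40 N, if the wrist force passes 120 N, or if a joint passes its speed limit or range.

## Robot

A 6-joint arm with a two-finger parallel gripper is mounted at the origin on a cart in front of the work surface, level with it; the furniture and walls round the work are solid. World frame = base frame: x ahead of the robot, y to its left, z up, the work surface at z = 0. Lengths are in m, angles in rad, forces in N, time in s.
With the tool pointing down it reaches from about 0.3 to 0.75 m from the base axis. Payload 8.5 kg.
Tool frame: the origin (TCP) lies at the very end of the fingers, on their centre line; the grasp point (between the pads) lies 19 mm behind it; z points along the fingers, x is the direction in which the jaws open and shut, and the axes are right-handed (so a half turn about z gives the same grasp; the last joint's range is limited). The gripper opens to 88 mm and grips with 3 to 60 N. Pads are 18 mm wide; open, the fingers measure 123 mm over their backs; the gripper's body (75 mm by 187 mm) begins 45 mm behind the grasp point.
Start: joints at [-1.36, 0.381, 1.297, -0, 1.464, -0.215], TCP at [0.227, -0.501, 0.239] pointing down, gripper open.
Joint ranges: [-3.11, 3.11], [-0.89, 2.33], [0.22, 2.48], [-1.42, 4.56], [0.17, 2.85], [-2.88, 2.88]. Speed limits (rad/s): [2.39, 2.39, 3.14, 3.14, 3.14, 3.14].

## Interface

Orientations are given as a rotation vector (axis times angle).
In Python, from bench import robot gives the robot as it stands.
- The arm moves only by the shell command python3 -m crank 'ROWS' [FORCE]. ROWS is JSON, a list of rows, each an object of numbers: "wx", "wy", "wz": the turn, a rotation vector about the tool's x, y, z in rad; "x", "y", "z": the shift along the tool's x, y, z in mm; "hand": the closure, from 0 (fully open) to 1 (shut). A call has 1 to 8 rows; each row is the pose to reach, as a shift and turn from the pose commanded when the call began, along the tool's axes at that moment; what a row does not reach only later rows make up. A row lasts 1/8 s, in which the tool goes at most 62.5 mm and 10.7 degrees, less where a joint would pass 70% of its speed; a pose out of reach is approached as far as the arm can. A call with a gripper value outside its range is refused whole. The fingers move at their own pace and stop on an object; FORCE is the grip in N (left out, the last holds). Time passes only in rows, so rows that repeat a pose let the fingers close. It gives the time, the measured TCP pose, the force and the opening at its end, in the units of the state.
- robot.read_state(): the state, without advancing time (a new reading comes with each control period).
- robot.camera(name): name is "side" or "top"; returns the picture (480x640x3 uint8, red, green, blue); there is no depth.
- robot.camera_params(name): a dict with "fx", "fy", "cx", "cy" (pixels), "pose" (4x4, takes a point from camera to world coordinates). Camera axes: x right, y down, z forward; pixel columns grow to the right and rows downward; lengths in m; the calibration is good to about 2 mm. A picture is of the moment at which its call begins. camera_params takes no time and is no camera call.
- robot.job_done(): hands the job in, once; it reports no verdict.
The state is a dict: "time_s": time; "joint_pos": joint angles; "joint_vel": joint speeds; "tau": joint torques, N m; "tool_pos": TCP position; "tcp_rot": TCP orientation; "ft_force": force on the tool from outside, world axes, zero at the start; "torque": the same for the moment, N m; "finger_gap": finger opening in m.
Only numpy, scipy, OpenCV 4.12 (cv2) and the standard library are available. Lean on these libraries where they do the work, as an engineer would, in place of code of your own. Each camera call takes 0.05 s, during which the arm holds its last target.

## Working session

There is one attempt and no reset: what is moved stays moved. The work goes in short steps, Python scripts to look and compute and a shell command to move; the robot and the scene stay as the last step left them, time stands still between calls to the robot, and variables do not carry over. Pictures are saved under pics/ and viewed, and the job is handed in when it is done.

```bash
ls; mkdir -p pics; python3 - <<'E'
from bench import robot
import cv2,json
for n in("side","top"):
    im=robot.camera(n); cv2.imwrite(f"pics/{n}0.png",im[:,:,::-1])
    p=robot.camera_params(n); print(n,p)
print(robot.read_state())
E
```

```text
pics
side {'fx': 574.4200671669258, 'fy': 574.4200671669258, 'cx': 323.37531235740045, 'cy': 237.6547551927554, 'pose': array([[-0.89415418, -0.23245042,  0.38269453, -0.01275713],
       [-0.44774777,  0.47028595, -0.76049527,  1.15578055],
       [-0.00319841, -0.85135065, -0.52458731,  0.87858473],
       [ 0.        ,  0.        ,  0.        ,  1.        ]])}
top {'fx': 600.1508334746012, 'fy': 600.1508334746012, 'cx': 321.1603318663896, 'cy': 230.84952416272753, 'pose': array([[-0.06846673, -0.97306847,  0.22011375,  0.26588208],
       [-0.9976413 ,  0.06786525, -0.01030242,  0.03909539],
       [-0.00491312, -0.22029994, -0.97541981,  1.47174603],
       [ 0.        ,  0.        ,  0.        ,  1.        ]])}
{'time_s': 0.1, 'joint_pos': array([-1.36031143e+00,  3.81150962e-01,  1.29813384e+00,  7.68528582e-06,
        1.46356994e+00, -2.15327619e-01]), 'joint_vel': array([ 2.36725369e-04, -7.81316106e-04, -7.46040713e-04,  3.97372464e-04,
        6.45522838e-07,  9.96046752e-04]), 'tau': array([ 4.37773619e-03, -4.38647318e+01, -2.24914241e+01,  7.15037109e-02,
        3.41579632e-02, -7.79620677e-05]), 'tool_pos': array([ 0.2271198 , -0.50066159,  0.23820475]), 'tcp_rot': array([-2.63991973e+00,  1.70140306e+00,  1.38952529e-03]), 'ft_force': array([-0.17792711, -0.44927779,  0.23417879]), 'torque': array([-0.01792148, -0.03513027, -0.0195047 ]), 'finger_gap': 0.08801436527758376}
```

View pics/top0.png

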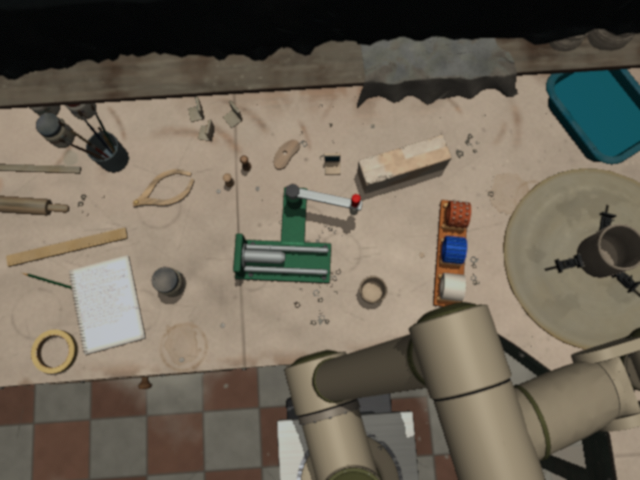

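View pics/side0.png

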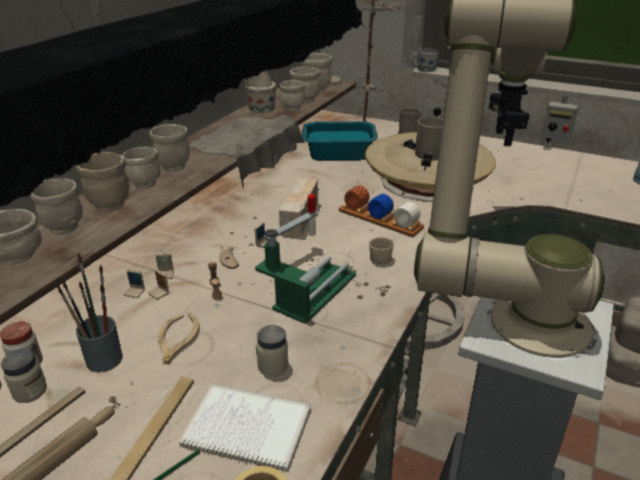

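Top view: the loader is around (285,260), with its arbor pointing image-right from the wall at (239,260). The pivot is at (293,190) and the knob at (355,200). In the rack are dotted (458,213), blue (455,250) and white (453,287). The cup is at (372,291), the jar at (168,283) and the tile at (332,160). Next I zoom in and measure.

```bash
cat > h.py <<'E'
import numpy as np,cv2
from bench import robot
P={n:robot.camera_params(n) for n in("side","top")}
def ray(n,u,v):
    p=P[n];T=p["pose"]
    d=T[:3,:3]@np.array([(u-p["cx"])/p["fx"],(v-p["cy"])/p["fy"],1]);return T[:3,3],d
def onz(n,u,v,z):
    o,d=ray(n,u,v);return o+d*(z-o[2])/d[2]
def tri(a,b):
    o1,d1=ray("top",*a);o2,d2=ray("side",*b)
    s=np.linalg.lstsq(np.c_[d1,-d2],o2-o1,rcond=None)[0]
    p,q=o1+s[0]*d1,o2+s[1]*d2;return (p+q)/2,np.linalg.norm(p-q)
def px(n,X):
    p=P[n];T=p["pose"];c=T[:3,:3].T@(np.asarray(X)-T[:3,3]);return np.array([p["fx"]*c[0]/c[2]+p["cx"],p["fy"]*c[1]/c[2]+p["cy"]])
def mask(im,name):
    h=cv2.cvtColor(im,cv2.COLOR_RGB2HSV)
    lo,hi={"green":((65,90,20),(90,255,140)),"blue":((108,150,50),(125,255,255)),"red":((0,200,110),(4,255,255)),"terra":((4,140,70),(12,240,255))}[name]
    return cv2.inRange(h,lo,hi)
def crop(im,name,x,y,w,h,s):
    cv2.imwrite("pics/"+name,cv2.resize(im[y:y+h,x:x+w,::-1],None,fx=s,fy=s,interpolation=cv2.INTER_CUBIC))
E
python3 - <<'E'
from h import *
t=cv2.imread("pics/top0.png")[:,:,::-1];s=cv2.imread("pics/side0.png")[:,:,::-1]
crop(t,"t_a.png",220,140,160,150,5)
crop(t,"t_b.png",400,180,120,140,4)
crop(s,"s_a.png",240,170,200,150,4)
for n,im in(("top",t),("side",s)):
  for c in("green","blue","red","terra"):
    m=mask(im,c);k,l,st,ce=cv2.connectedComponentsWithStats(m)
    print(n,c,[(st[i].tolist(),ce[i].round(1).tolist()) for i in range(1,k) if st[i][4]>25][:8])
E
```

```text
top green [([254, 195, 70, 52, 1128], [292.5, 223.9]), ([234, 235, 95, 47, 818], [268.9, 269.3]), ([246, 251, 84, 20, 742], [302.5, 260.4])]
top blue [([442, 237, 24, 26, 536], [453.9, 249.5])]
top red [([353, 195, 7, 8, 40], [355.8, 198.5])]
top terra [([445, 201, 26, 27, 449], [458.5, 213.7]), ([434, 202, 30, 94, 471], [443.2, 251.5]), ([455, 230, 11, 7, 43], [461.0, 233.3]), ([434, 300, 16, 6, 51], [440.3, 303.0])]
side green [([256, 244, 99, 78, 2824], [299.2, 286.0]), ([91, 307, 9, 28, 37], [94.9, 320.8]), ([155, 451, 44, 29, 111], [176.9, 465.4])]
side blue [([369, 195, 24, 23, 406], [380.2, 205.8])]
side red []
side terra [([345, 186, 24, 25, 342], [356.3, 197.4]), ([2, 331, 27, 10, 45], [14.2, 337.6])]
```

View pics/t_a.png

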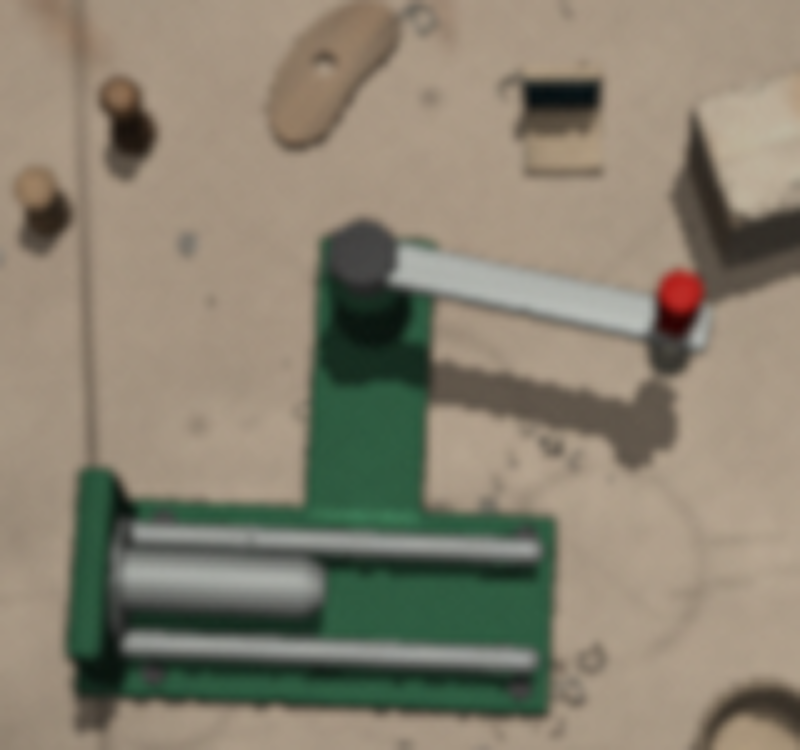

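View pics/t_b.png

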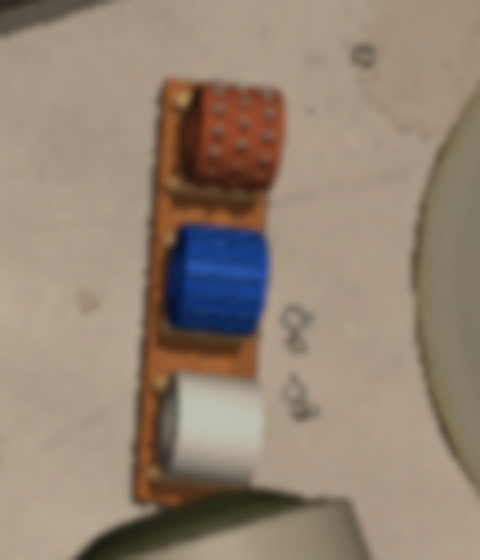

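View pics/s_a.png

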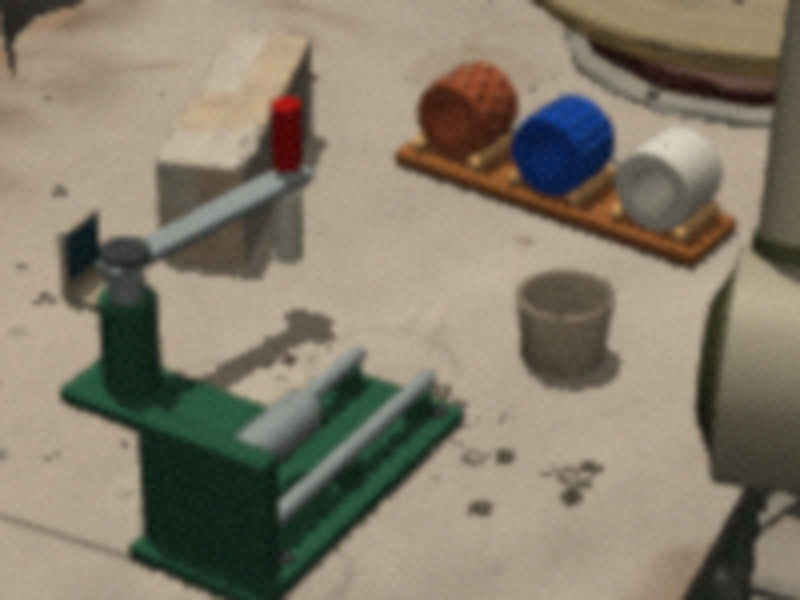

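```bash
python3 - <<'E'
from h import *
def A(X,Y,z): return onz("top",(X+.5)/5-.5+220,(Y+.5)/5-.5+140,z)
def B(X,Y,z): return onz("top",(X+.5)/4-.5+400,(Y+.5)/4-.5+180,z)
f=lambda p:(p*1000).round(1)
print("rail R",f(A(540,549,.035)),f(A(538,659,.035)))
print("rail L",f(A(130,530,.035)),f(A(122,643,.035)))
print("arbor tip",f(A(324,586,.06)),"root",f(A(118,578,.06)))
print("base",f(A(555,517,.012)),f(A(548,713,.012)),f(A(77,695,.012)))
print("wall top",[f(A(*q,.102)) for q in((80,470),(112,468),(100,657),(70,657))])
print("knob top",f(A(683,289,.166)),"pivot cap",f(A(364,252,.12)))
print("rack",[f(B(*q,.014)) for q in((166,78),(133,500))])
for n,l,r in(("dot",(193,120),(283,128)),("blue",(178,265),(268,272)),("white",(170,412),(263,418))):
  print(n,f(B(*l,.072)),f(B(*r,.072)))
# centroids as tri
print(tri((458.5,213.7),(356.3,197.4)),tri((453.9,249.5),(380.2,205.8)))
print(tri((355.8,198.0),(311,203)))
E
```

```text
rail R [542.8  11.4  35. ] [488.8  16.2  35. ]
rail L [566.1 210.5  35. ] [510.6 216.7  35. ]
arbor tip [527.2 116.1  60. ] root [537.9 214.2  60. ]
base [562.8   2.4  12. ] [465.4  12.9  12. ] [490.3 242.6  12. ]
wall top [array([582.3, 224.7, 102. ]), array([582.2, 209.8, 102. ]), array([493.3, 218.8, 102. ]), array([494.3, 232.6, 102. ])]
knob top [632.3 -58.9 166. ] pivot cap [673.6  85.4 120. ]
rack [array([ 655.5, -283.2,   14. ]), array([ 393.4, -233.5,   14. ])]
dot [ 612.8 -283.6   72. ] [ 604.1 -337.    72. ]
blue [ 524.9 -264.5   72. ] [ 517.  -317.3   72. ]
white [ 438.  -249.9   72. ] [ 430.7 -303.8   72. ]
(array([ 0.60943765, -0.31440683,  0.04384481]), np.float64(0.0036071386103777065)) (array([ 0.52076807, -0.29222219,  0.04619543]), np.float64(0.00326505090434617))
(array([ 0.63729518, -0.06011957,  0.14028515]), np.float64(0.0017398952614918136))
```

```bash
python3 - <<'E'
from h import *
def A(X,Y,z): return onz("top",(X+.5)/5-.5+220,(Y+.5)/5-.5+140,z)
def S(X,Y): return ((X+.5)/4-.5+240,(Y+.5)/4-.5+170)
f=lambda p:(p*1000).round(1)
tp=lambda X,Y:((X+.5)/5-.5+220,(Y+.5)/5-.5+140)
print("brick base near", f(A(727,265,0)))
c,e=tri(tp(735,222),S(240,163));print("brick top near corner",f(c),e)
c,e=tri(tp(697,108),S(160,155));print("brick top far-left corner",f(c),e)
for u,v in((452,150),(445,135)): print(f(onz("top",u,v,.08)))
for h in(.12,): print(px("top",[.652,-.057,h]))
for n,X in(("tip",(.5272,.1168,.06)),("piv",(.6749,.0877,.107)),("knob",(.633,-.0564,.141)),("bay",(.520,.052,.06)),("rackc",(.518,-.2927,.014)),("dot",(.6075,-.310,.047)),("blue",(.5195,-.2925,.047))): print(n,px("top",X).round(1),px("side",X).round(1))
E
```

```text
brick base near [690.  -94.8   0. ]
brick top near corner [687.8 -91.7  88.6] 0.004411155630698351
brick top far-left corner [746.4 -78.5  87.4] 0.0032624431133313255
[ 760.2 -309.2   80. ]
[ 800.2 -296.6   80. ]
[353.66710186 194.76306408]
tip [284.1 256.8] [317.3 271. ]
piv [291.7 191.1] [271.3 235.6]
knob [354.5 200.2] [311.5 203.6]
bay [311.4 257.9] [331.4 258.7]
rackc [451.2 252.4] [381.1 215.3]
dot [456.8 213.6] [356.9 197.3]
blue [453.9 249.3] [381.2 205.7]
```

```bash
cat >> h.py <<'E'
from scipy.spatial.transform import Rotation as Ro
def plan(*tg):
    s=robot.read_state();R=Ro.from_rotvec(s["tcp_rot"]);p=s["tool_pos"]
    x=R.as_matrix()[:,0];yaw=np.degrees(np.arctan2(x[1],x[0]))
    print("t",round(s["time_s"],2),"pos",(p*1000).round(1),"yaw",yaw.round(1),"tilt",R.as_matrix()[:2,2].round(4),"F",s["ft_force"].round(1),"gap",round(s["finger_gap"]*1000,1))
    for t in tg:
        d=R.inv().apply(np.array(t[:3])-p*1000)
        Rt=Ro.from_euler("z",t[3],degrees=True)*Ro.from_rotvec([np.pi,0,0])
        w=(R.inv()*Rt).as_rotvec();print(t,"-> xyz",d.round(1),"w",w.round(3))
E
python3 - <<'E'
from h import *
plan((380,-330,240,-65.6),(607.5,-310,150,-10.5),(607.5,-310,31,-10.5))
E
```

```text
t 0.1 pos [ 227.1 -500.7  238.2] yaw -65.6 tilt [-0.0003  0.0012] F [-0.2 -0.4  0.2] gap 88.0
(380, -330, 240, -65.6) -> xyz [ -92.3 -209.7   -1.6] w [-0.     0.001 -0.   ]
(607.5, -310, 150, -10.5) -> xyz [ -16.4 -425.1   88.3] w [-0.001  0.001 -0.962]
(607.5, -310, 31, -10.5) -> xyz [ -16.3 -425.1  207.3] w [-0.001  0.001 -0.962]
```

```bash
python3 -m crank '[{"x":-23,"y":-52,"wz":-0.1},{"x":-46,"y":-105,"wz":-0.25},{"x":-69,"y":-157,"wz":-0.4},{"x":-85,"y":-209,"wz":-0.55,"hand":0.15},{"x":-65,"y":-265,"wz":-0.7,"z":10,"hand":0.15},{"x":-46,"y":-320,"wz":-0.83,"z":30,"hand":0.15},{"x":-30,"y":-375,"wz":-0.962,"z":50,"hand":0.15},{"x":-16.4,"y":-425,"wz":-0.962,"z":75,"hand":0.15}]'
python3 - <<'E'
from h import *
plan((607.5,-310,130,-10.5),(607.5,-310,31,-10.5))
E
```

```text
t 0.1 pos [ 227.1 -500.7  238.2] yaw -65.6 tilt [-0.0003  0.0012] F [-0.2 -0.4  0.2] gap 88.0
(607.5, -310, 130, -10.5) -> xyz [ -16.4 -425.1  108.3] w [-0.001  0.001 -0.962]
(607.5, -310, 31, -10.5) -> xyz [ -16.3 -425.1  207.3] w [-0.001  0.001 -0.962]invalid input at $[0]: expected keys wx, wy, wz, x, y, z, hand
```

```bash
python3 -m crank '[{"wx":0,"wy":0,"x":-23,"y":-52,"z":0,"wz":-0.1,"hand":0},{"wx":0,"wy":0,"x":-46,"y":-105,"z":0,"wz":-0.25,"hand":0},{"wx":0,"wy":0,"x":-69,"y":-157,"z":0,"wz":-0.4,"hand":0},{"wx":0,"wy":0,"x":-85,"y":-209,"z":0,"wz":-0.55,"hand":0.16},{"wx":0,"wy":0,"x":-65,"y":-265,"wz":-0.7,"z":10,"hand":0.16},{"wx":0,"wy":0,"x":-46,"y":-320,"wz":-0.83,"z":30,"hand":0.16},{"wx":0,"wy":0,"x":-30,"y":-375,"wz":-0.962,"z":50,"hand":0.16},{"wx":0,"wy":0,"x":-16.4,"y":-425,"wz":-0.962,"z":75,"hand":0.16}]'
python3 - <<'E'
from h import *
plan((607.5,-310,130,-10.5),(607.5,-310,31,-10.5))
im=robot.camera("top");crop(im,"t1.png",380,140,160,150,5)
im=robot.camera("side");crop(im,"s1.png",280,80,200,150,4)
E
```

```text
time_s: 1.1
tool_pos: [0.6094, -0.3098, 0.1628]
tcp_rot: [3.129, -0.284, 0.0]
ft_force: [0.0, -1.2, 0.1]
finger_gap: 0.0738
t 1.1 pos [ 609.4 -309.8  162.8] yaw -10.4 tilt [ 0.0001 -0.0001] F [ 0.  -1.2  0.1] gap 73.8
(607.5, -310, 130, -10.5) -> xyz [-1.8  0.5 32.8] w [ 0.    -0.     0.002]
(607.5, -310, 31, -10.5) -> xyz [ -1.8   0.5 131.8] w [ 0.    -0.     0.002]
```

View pics/t1.png

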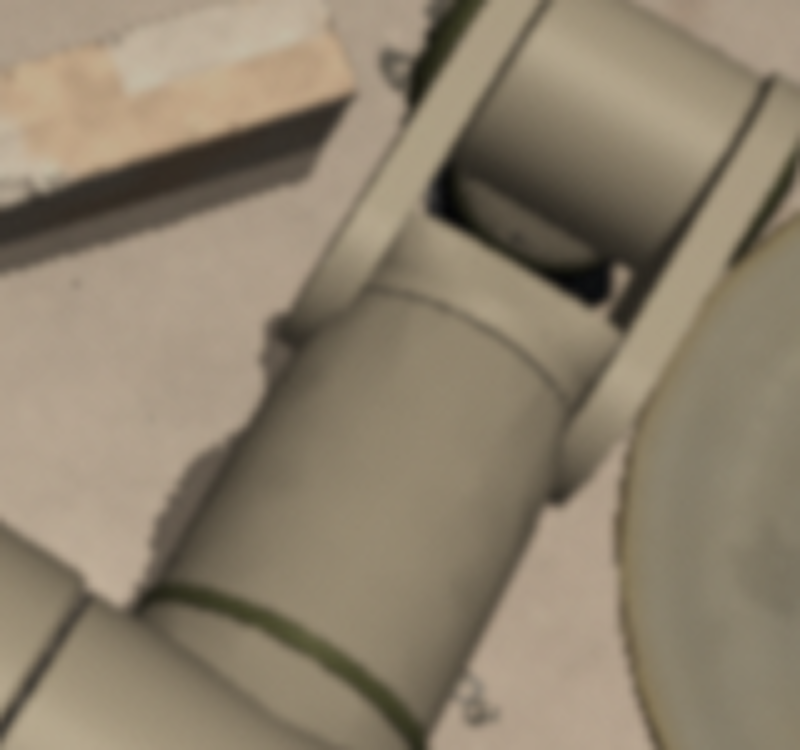

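View pics/s1.png

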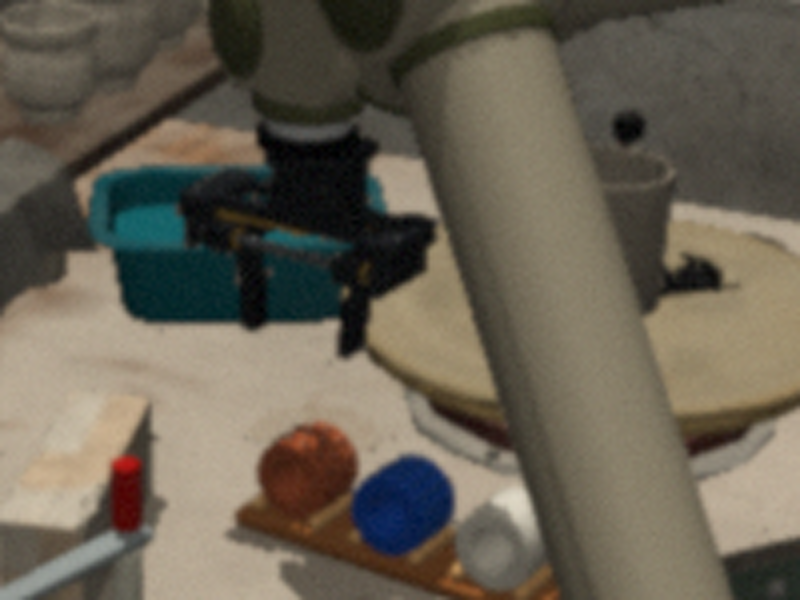

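The side view shows the gripper above the dotted sleeve, with its fingers at crop (252,290) and (352,320), spanning the jaw direction. The arm hides the sleeve in the top view. I'll descend next.

```bash
python3 -m crank '[{"wx":0,"wy":0,"wz":0,"x":-1,"y":0,"z":50,"hand":0.16},{"wx":0,"wy":0,"wz":0,"x":-1,"y":0,"z":80,"hand":0.16},{"wx":0,"wy":0,"wz":0,"x":-1,"y":0,"z":100,"hand":0.16},{"wx":0,"wy":0,"wz":0,"x":-1,"y":0,"z":120,"hand":0.16},{"wx":0,"wy":0,"wz":0,"x":-1,"y":0,"z":131,"hand":0.16},{"wx":0,"wy":0,"wz":0,"x":-1,"y":0,"z":131,"hand":0.16}]'
python3 - <<'E'
from h import *
plan()
im=robot.camera("side");crop(im,"s2.png",290,120,160,120,5)
E
```

```text
time_s: 1.95
tool_pos: [0.606, -0.3103, 0.0325]
tcp_rot: [-3.128, 0.288, 0.001]
ft_force: [0.1, 0.5, 0.3]
finger_gap: 0.0741
t 1.95 pos [ 606.  -310.3   32.5] yaw -10.5 tilt [-0.0009  0.0006] F [0.1 0.5 0.3] gap 74.1
```

View pics/s2.png

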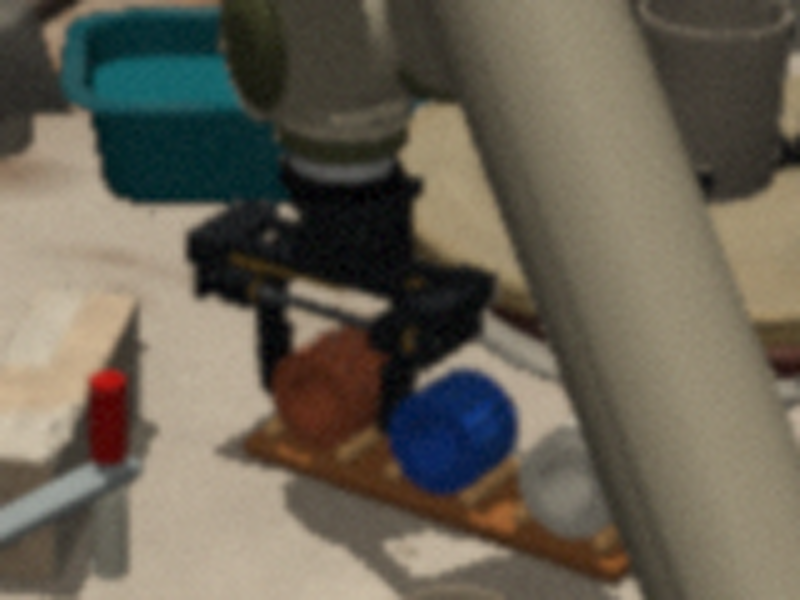

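The fingers straddle the dotted sleeve at crop (330,385), with no contact force. I'll close, then lift.

```bash
python3 -m crank '[{"wx":0,"wy":0,"wz":0,"x":2,"y":0,"z":-1,"hand":0.2},{"wx":0,"wy":0,"wz":0,"x":2,"y":0,"z":-1,"hand":0.4},{"wx":0,"wy":0,"wz":0,"x":2,"y":0,"z":-1,"hand":0.4},{"wx":0,"wy":0,"wz":0,"x":2,"y":0,"z":-1,"hand":0.4}]' 25
python3 - <<'E'
from h import *
plan()
E
```

```text
time_s: 2.5
tool_pos: [0.6069, -0.3104, 0.0345]
tcp_rot: [-3.128, 0.287, 0.006]
ft_force: [-8.1, 0.7, 6.2]
finger_gap: 0.0639
t 2.5 pos [ 606.9 -310.4   34.5] yaw -10.5 tilt [-0.0037  0.0007] F [-8.1  0.7  6.2] gap 63.9
```

```bash
python3 -m crank '[{"wx":0,"wy":0,"wz":0,"x":2,"y":0,"z":-20,"hand":0.4},{"wx":0,"wy":0,"wz":0,"x":2,"y":0,"z":-60,"hand":0.4},{"wx":0,"wy":0,"wz":0,"x":2,"y":0,"z":-110,"hand":0.4},{"wx":0,"wy":0,"wz":0,"x":2,"y":0,"z":-160,"hand":0.4},{"wx":0,"wy":0,"wz":0,"x":2,"y":0,"z":-170,"hand":0.4}]'
python3 - <<'E'
from h import *
plan((520,52,200,-6.2))
im=robot.camera("side");crop(im,"s3.png",290,60,160,120,5)
E
```

```text
time_s: 3.12
tool_pos: [0.6112, -0.3114, 0.2077]
tcp_rot: [3.125, -0.286, 0.009]
ft_force: [0.8, 0.5, -3.3]
finger_gap: 0.0642
t 3.12 pos [ 611.2 -311.4  207.7] yaw -10.5 tilt [ 0.0054 -0.0041] F [ 0.8  0.5 -3.3] gap 64.2
(520, 52, 200, -6.2) -> xyz [-155.8 -340.8    5.8] w [ 0.003 -0.006 -0.075]
```

View pics/s3.png

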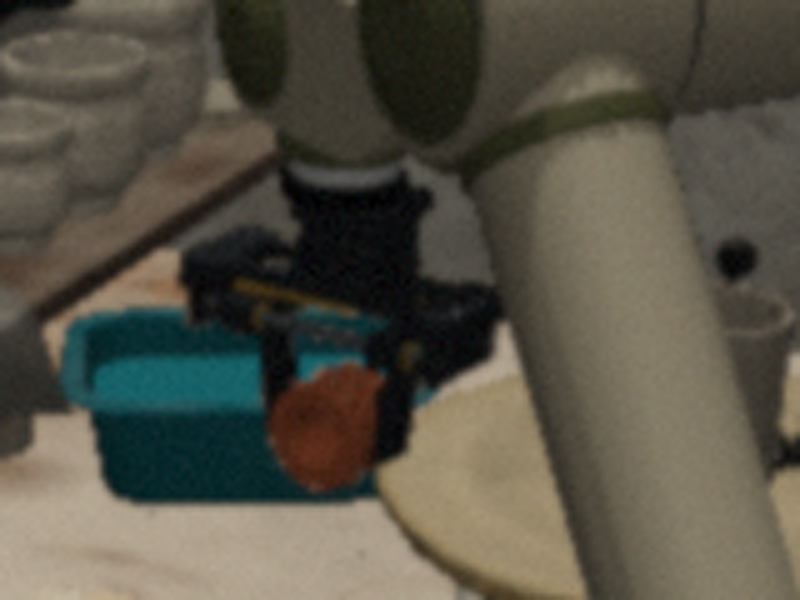

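The dotted sleeve is held level at crop (328,428). Next I carry it to the bay.

```bash
python3 -m crank '[{"wx":0,"wy":0,"wz":-0.02,"x":-15,"y":-35,"z":0,"hand":0.4},{"wx":0,"wy":0,"wz":-0.03,"x":-37,"y":-85,"z":0,"hand":0.4},{"wx":0,"wy":0,"wz":-0.04,"x":-60,"y":-135,"z":0,"hand":0.4},{"wx":0,"wy":0,"wz":-0.05,"x":-83,"y":-185,"z":0,"hand":0.4},{"wx":0,"wy":0,"wz":-0.06,"x":-106,"y":-235,"z":0,"hand":0.4},{"wx":0,"wy":0,"wz":-0.07,"x":-128,"y":-285,"z":0,"hand":0.4},{"wx":0,"wy":0,"wz":-0.075,"x":-148,"y":-325,"z":3,"hand":0.4},{"wx":0,"wy":0,"wz":-0.075,"x":-155.8,"y":-341,"z":6,"hand":0.4}]'
python3 - <<'E'
from h import *
plan((520,52,48,-6.2))
im=robot.camera("top");crop(im,"t4.png",220,140,160,150,5)
im=robot.camera("side");crop(im,"s4.png",240,170,200,150,4)
E
```

```text
time_s: 4.18
tool_pos: [0.5178, 0.0547, 0.1961]
tcp_rot: [-3.137, 0.166, 0.005]
ft_force: [0.2, -0.3, -3.0]
finger_gap: 0.0643
t 4.17 pos [517.8  54.7 196.1] yaw -6.1 tilt [-0.0032  0.0005] F [ 0.2 -0.3 -3. ] gap 64.3
(520, 52, 48, -6.2) -> xyz [  3.    2.5 148.1] w [-0.     0.003  0.002]
```

View pics/s4.png

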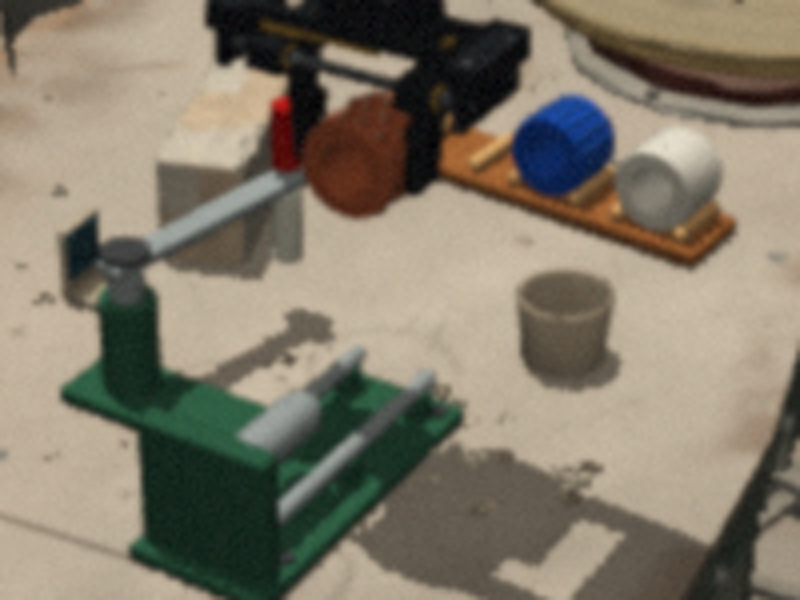

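The sleeve is above the bay at crop (358,160), and the cup is undisturbed. I'll descend in stages.

```bash
python3 -m crank '[{"wx":0,"wy":0,"wz":0,"x":1.5,"y":1.5,"z":30,"hand":0.4},{"wx":0,"wy":0,"wz":0,"x":1.5,"y":1.5,"z":70,"hand":0.4},{"wx":0,"wy":0,"wz":0,"x":1.5,"y":1.5,"z":105,"hand":0.4},{"wx":0,"wy":0,"wz":0,"x":1.5,"y":1.5,"z":125,"hand":0.4},{"wx":0,"wy":0,"wz":0,"x":1.5,"y":1.5,"z":131,"hand":0.4},{"wx":0,"wy":0,"wz":0,"x":1.5,"y":1.5,"z":131,"hand":0.4}]'
python3 - <<'E'
from h import *
plan((520,52,48,-6.2))
im=robot.camera("top");crop(im,"t5.png",220,180,160,120,5)
im=robot.camera("side");crop(im,"s5.png",260,190,160,120,5)
E
```

```text
time_s: 5.03
tool_pos: [0.521, 0.0502, 0.0667]
tcp_rot: [3.137, -0.171, -0.0]
ft_force: [-0.6, 0.1, -1.7]
finger_gap: 0.0644
t 5.03 pos [521.   50.2  66.7] yaw -6.2 tilt [-0.0001 -0.0001] F [-0.6  0.1 -1.7] gap 64.4
(520, 52, 48, -6.2) -> xyz [-1.1 -1.6 18.7] w [ 0.     0.    -0.001]
```

View pics/s5.png

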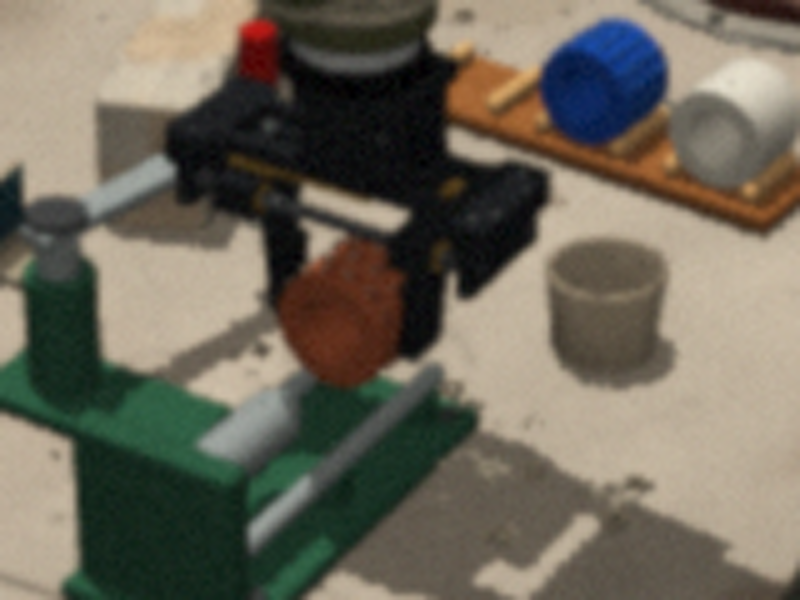

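View pics/t5.png

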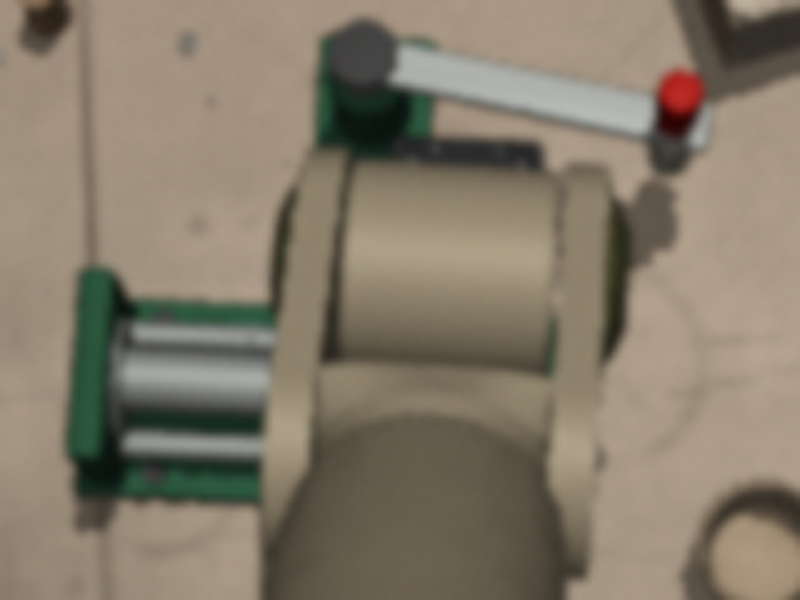

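The sleeve is at crop (343,310), about 18 mm over the rails, and the gripper body clears the lever. I'll lower it to contact.

```bash
python3 -m crank '[{"wx":0,"wy":0,"wz":0,"x":-1,"y":-1.5,"z":8,"hand":0.4},{"wx":0,"wy":0,"wz":0,"x":-1,"y":-1.5,"z":14,"hand":0.4},{"wx":0,"wy":0,"wz":0,"x":-1,"y":-1.5,"z":18,"hand":0.4},{"wx":0,"wy":0,"wz":0,"x":-1,"y":-1.5,"z":19,"hand":0.4},{"wx":0,"wy":0,"wz":0,"x":-1,"y":-1.5,"z":19,"hand":0.4}]'
python3 - <<'E'
from h import *
plan((520,52,48,-6.2))
E
```

```text
time_s: 5.75
tool_pos: [0.5196, 0.0528, 0.048]
tcp_rot: [-3.137, 0.169, 0.0]
ft_force: [-2.1, 0.7, 1.3]
finger_gap: 0.0643
t 5.75 pos [519.6  52.8  48. ] yaw -6.2 tilt [-0.0002  0.0001] F [-2.1  0.7  1.3] gap 64.3
(520, 52, 48, -6.2) -> xyz [ 0.5  0.7 -0. ] w [-0.  0.  0.]
```

```bash
python3 -m crank '[{"wx":0,"wy":0,"wz":0,"x":0,"y":0,"z":1,"hand":0.4},{"wx":0,"wy":0,"wz":0,"x":0,"y":0,"z":1,"hand":0.1},{"wx":0,"wy":0,"wz":0,"x":0,"y":0,"z":1,"hand":0.1},{"wx":0,"wy":0,"wz":0,"x":0,"y":0,"z":-20,"hand":0.1},{"wx":0,"wy":0,"wz":0,"x":0,"y":0,"z":-65,"hand":0.1},{"wx":0,"wy":0,"wz":0,"x":0,"y":0,"z":-120,"hand":0.3},{"wx":0,"wy":0,"wz":0,"x":0,"y":0,"z":-150,"hand":0.6},{"wx":0,"wy":0,"wz":0,"x":0,"y":0,"z":-155,"hand":0.62}]'
python3 - <<'E'
from h import *
plan((633,-57,200,-16.2),(633,-57,130,-16.2))
im=robot.camera("side");crop(im,"s6.png",240,170,200,150,4)
E
```

```text
time_s: 6.75
tool_pos: [0.5205, 0.0525, 0.2043]
tcp_rot: [3.137, -0.17, 0.006]
ft_force: [-0.1, -0.3, -0.3]
finger_gap: 0.0511
t 6.75 pos [520.5  52.5 204.3] yaw -6.2 tilt [ 0.0039 -0.0005] F [-0.1 -0.3 -0.3] gap 51.1
(633, -57, 200, -16.2) -> xyz [123.7  96.8   4.8] w [-0.    -0.004  0.175]
(633, -57, 130, -16.2) -> xyz [123.4  96.8  74.8] w [-0.    -0.004  0.175]
```

View pics/s6.png

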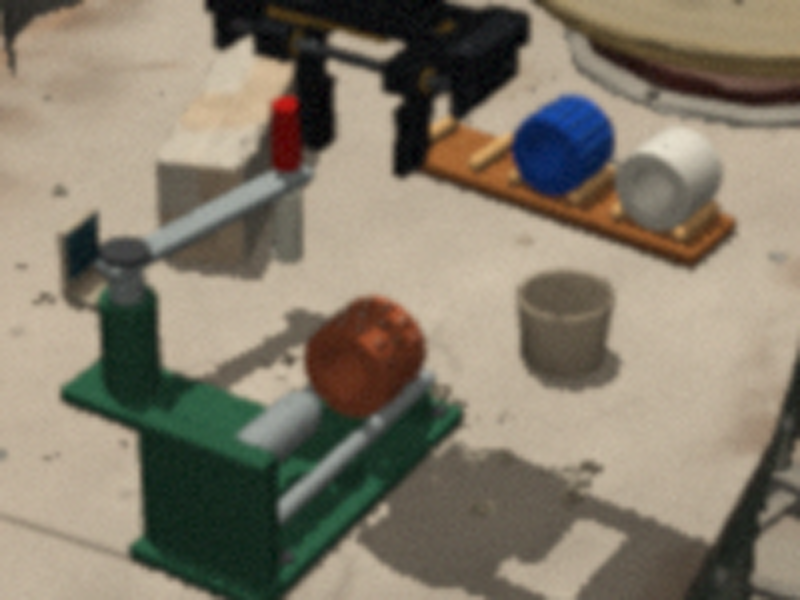

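The dotted sleeve lies on the rails at crop (365,355), in line with the arbor. Next: move over the knob with the jaws set to straddle it.

```bash
python3 -m crank '[{"wx":0,"wy":0,"wz":0.04,"x":20,"y":15,"z":0,"hand":0.5},{"wx":0,"wy":0,"wz":0.08,"x":55,"y":43,"z":0,"hand":0.5},{"wx":0,"wy":0,"wz":0.12,"x":90,"y":70,"z":0,"hand":0.5},{"wx":0,"wy":0,"wz":0.175,"x":115,"y":90,"z":0,"hand":0.5},{"wx":0,"wy":0,"wz":0.175,"x":123.5,"y":97,"z":2,"hand":0.5},{"wx":0,"wy":0,"wz":0.175,"x":123.5,"y":97,"z":5,"hand":0.5}]'
python3 - <<'E'
from h import *
plan((633,-57,128,-16.2))
im=robot.camera("side");crop(im,"s7.png",260,130,160,120,5)
im=robot.camera("top");crop(im,"t7.png",260,130,160,120,5)
E
```

```text
time_s: 7.55
tool_pos: [0.6317, -0.0569, 0.1962]
tcp_rot: [-3.11, 0.442, 0.003]
ft_force: [-0.6, 0.1, -0.1]
finger_gap: 0.0441
t 7.55 pos [631.7 -56.9 196.2] yaw -16.2 tilt [-0.0021  0.0007] F [-0.6  0.1 -0.1] gap 44.1
(633, -57, 128, -16.2) -> xyz [ 1.4 -0.3 68.2] w [-0.     0.002  0.   ]
```

View pics/s7.png

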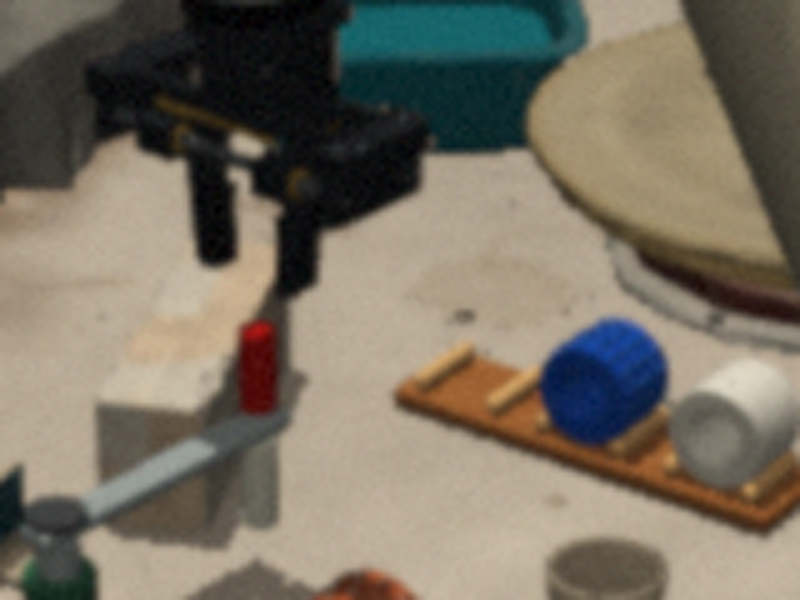

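The knob at crop (258,365) is directly beneath the gap between the fingertips at (215,260) and (298,290). I'll lower onto it.

```bash
python3 -m crank '[{"wx":0,"wy":0,"wz":0,"x":0.5,"y":0,"z":20,"hand":0.5},{"wx":0,"wy":0,"wz":0,"x":0.5,"y":0,"z":40,"hand":0.5},{"wx":0,"wy":0,"wz":0,"x":0.5,"y":0,"z":58,"hand":0.5},{"wx":0,"wy":0,"wz":0,"x":0.5,"y":0,"z":67,"hand":0.5},{"wx":0,"wy":0,"wz":0,"x":0.5,"y":0,"z":67,"hand":0.5}]' 10
python3 - <<'E'
from h import *
plan((633,-57,128,-16.2))
im=robot.camera("side");crop(im,"s8.png",260,130,160,120,5)
E
```

```text
time_s: 8.28
tool_pos: [0.6322, -0.0567, 0.1307]
tcp_rot: [-3.11, 0.442, 0.001]
ft_force: [-0.4, -0.1, 0.5]
finger_gap: 0.0442
t 8.28 pos [632.2 -56.7 130.7] yaw -16.2 tilt [-0.0007  0.0003] F [-0.4 -0.1  0.5] gap 44.2
(633, -57, 128, -16.2) -> xyz [0.9 0.1 2.7] w [-0.     0.001  0.   ]
```

View pics/s8.png

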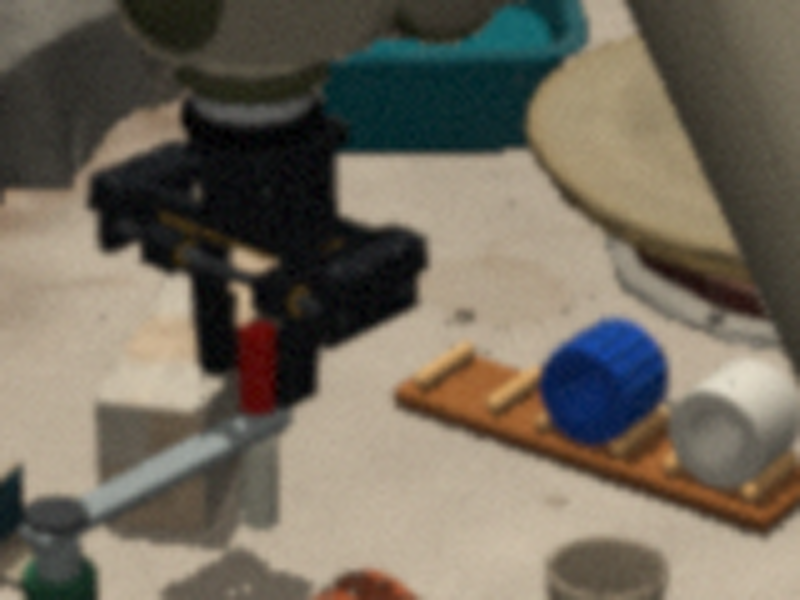

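The knob is straddled. Next I work out the arc rows.

```bash
cat >> h.py <<'E'
PIV=np.array([674.9,87.7]);REST=253.8
def arc(angs,z):
    L=[]
    for a in angs:
        th=np.radians(REST-a);p=PIV+150*np.array([np.cos(th),np.sin(th)])
        L.append((round(p[0],1),round(p[1],1),z,round(REST-a-270,1)))
    plan(*L)
E
python3 - <<'E'
from h import *
arc([0,2,6,11,16,21,26,31,36],129)
E
```

```text
t 8.32 pos [632.6 -56.9 131.3] yaw -16.2 tilt [ 0.0006 -0.0001] F [-0.1  0.5  0.3] gap 43.8
(np.float64(633.1), np.float64(-56.3), 129, -16.2) -> xyz [ 0.3 -0.7  2.3] w [-0.    -0.001  0.   ]
(np.float64(628.0), np.float64(-54.8), 129, -18.2) -> xyz [-5.  -0.8  2.3] w [-0.    -0.001  0.035]
(np.float64(618.2), np.float64(-51.2), 129, -22.2) -> xyz [-15.4  -1.5   2.3] w [-0.    -0.001  0.105]
(np.float64(606.3), np.float64(-45.7), 129, -27.2) -> xyz [-28.3  -3.4   2.3] w [-0.    -0.001  0.192]
(np.float64(595.0), np.float64(-39.2), 129, -32.2) -> xyz [-41.   -6.5   2.3] w [-0.    -0.001  0.28 ]
(np.float64(584.2), np.float64(-31.8), 129, -37.2) -> xyz [-53.4 -10.6   2.3] w [-0.    -0.001  0.367]
(np.float64(574.1), np.float64(-23.4), 129, -42.2) -> xyz [-65.5 -15.9   2.3] w [-0.    -0.001  0.454]
(np.float64(564.8), np.float64(-14.2), 129, -47.2) -> xyz [-77.  -22.1   2.3] w [-0.    -0.001  0.541]
(np.float64(556.4), np.float64(-4.2), 129, -52.2) -> xyz [-87.8 -29.4   2.3] w [-0.    -0.001  0.629]
```

```bash
python3 -m crank '[{"wx":0,"wy":0,"wz":0,"x":0,"y":-0.7,"z":2,"hand":0.66},{"wx":0,"wy":0,"wz":0.035,"x":-5,"y":-0.8,"z":2,"hand":0.66},{"wx":0,"wy":0,"wz":0.105,"x":-15.4,"y":-1.5,"z":2,"hand":0.66},{"wx":0,"wy":0,"wz":0.192,"x":-28.3,"y":-3.4,"z":2,"hand":0.66},{"wx":0,"wy":0,"wz":0.28,"x":-41,"y":-6.5,"z":2,"hand":0.66},{"wx":0,"wy":0,"wz":0.367,"x":-53.4,"y":-10.6,"z":2,"hand":0.66},{"wx":0,"wy":0,"wz":0.454,"x":-65.5,"y":-15.9,"z":2,"hand":0.66}]'
python3 - <<'E'
from h import *
arc([26,31,35,39,43,47,51],129)
im=robot.camera("side");crop(im,"s9.png",250,150,160,120,5)
im=robot.camera("top");crop(im,"t9.png",230,160,160,120,5)
E
```

```text
time_s: 9.2
tool_pos: [0.5738, -0.0238, 0.129]
tcp_rot: [2.928, -1.138, 0.002]
ft_force: [2.3, -1.2, -1.9]
finger_gap: 0.0305
t 9.2 pos [573.8 -23.8 129. ] yaw -42.5 tilt [ 0.0011 -0.0008] F [ 2.3 -1.2 -1.9] gap 30.5
(np.float64(574.1), np.float64(-23.4), 129, -42.2) -> xyz [-0.1 -0.5  0. ] w [-0.    -0.001 -0.005]
(np.float64(564.8), np.float64(-14.2), 129, -47.2) -> xyz [-13.2  -1.    0. ] w [-0.    -0.001  0.082]
(np.float64(558.0), np.float64(-6.3), 129, -51.2) -> xyz [-23.5  -2.2  -0. ] w [-0.    -0.001  0.152]
(np.float64(551.7), np.float64(2.1), 129, -55.2) -> xyz [-33.8  -4.2  -0. ] w [-0.    -0.001  0.222]
(np.float64(546.1), np.float64(10.9), 129, -59.2) -> xyz [-43.9  -6.9  -0. ] w [-0.    -0.001  0.292]
(np.float64(541.0), np.float64(20.1), 129, -63.2) -> xyz [-53.9 -10.2  -0. ] w [-0.    -0.001  0.361]
(np.float64(536.6), np.float64(29.6), 129, -67.2) -> xyz [-63.5 -14.3  -0.1] w [-0.    -0.001  0.431]
```

View pics/s9.png

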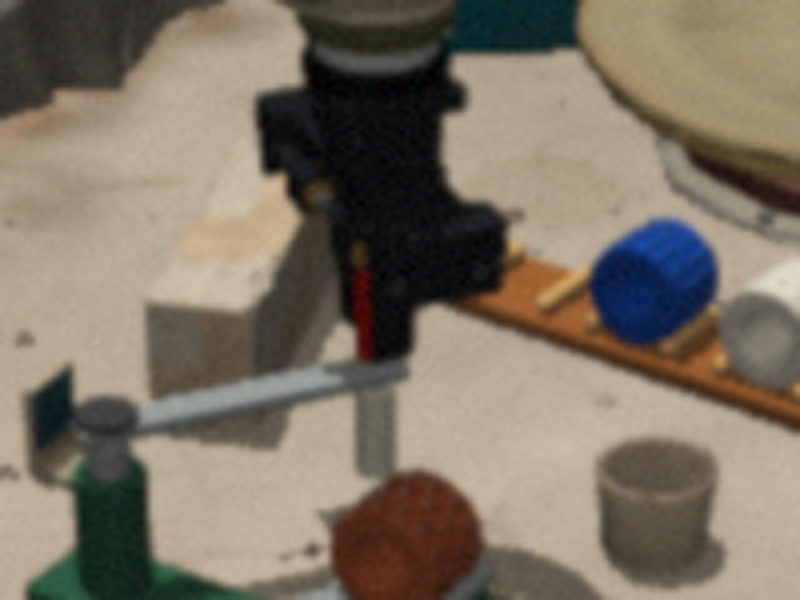

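The lever follows, with the roller at crop (375,430) approaching the sleeve's rear. I'll continue slowly.

```bash
python3 -m crank '[{"wx":0,"wy":0,"wz":0.08,"x":-13.2,"y":-1,"z":0,"hand":0.66},{"wx":0,"wy":0,"wz":0.152,"x":-23.5,"y":-2.2,"z":0,"hand":0.66},{"wx":0,"wy":0,"wz":0.19,"x":-28.6,"y":-3.2,"z":0,"hand":0.66},{"wx":0,"wy":0,"wz":0.222,"x":-33.8,"y":-4.2,"z":0,"hand":0.66},{"wx":0,"wy":0,"wz":0.26,"x":-38.9,"y":-5.5,"z":0,"hand":0.66},{"wx":0,"wy":0,"wz":0.292,"x":-43.9,"y":-6.9,"z":0,"hand":0.66},{"wx":0,"wy":0,"wz":0.361,"x":-53.9,"y":-10.2,"z":0,"hand":0.66}]'
python3 - <<'E'
from h import *
arc([47,51,55,59,63,67,71],129)
im=robot.camera("side");crop(im,"s10.png",250,170,160,120,5)
im=robot.camera("top");crop(im,"t10.png",230,180,160,120,5)
E
```

```text
time_s: 10.18
tool_pos: [0.5415, 0.0192, 0.1291]
tcp_rot: [2.678, -1.641, 0.003]
ft_force: [2.3, -5.2, 0.3]
finger_gap: 0.03
t 10.18 pos [541.5  19.2 129.1] yaw -63.0 tilt [ 0.0011 -0.0014] F [ 2.3 -5.2  0.3] gap 30.0
(np.float64(541.0), np.float64(20.1), 129, -63.2) -> xyz [-1.   0.1  0.1] w [-0.    -0.002  0.004]
(np.float64(536.6), np.float64(29.6), 129, -67.2) -> xyz [-11.5  -0.3   0.1] w [-0.    -0.002  0.074]
(np.float64(532.9), np.float64(39.4), 129, -71.2) -> xyz [-21.9  -1.5   0.1] w [-0.    -0.002  0.143]
(np.float64(529.9), np.float64(49.4), 129, -75.2) -> xyz [-32.2  -3.4   0. ] w [-0.    -0.002  0.213]
(np.float64(527.6), np.float64(59.6), 129, -79.2) -> xyz [-42.3  -5.9   0. ] w [-0.001 -0.002  0.283]
(np.float64(526.0), np.float64(69.9), 129, -83.2) -> xyz [-52.2  -9.2   0. ] w [-0.001 -0.002  0.353]
(np.float64(525.1), np.float64(80.4), 129, -87.2) -> xyz [-62.  -13.2  -0. ] w [-0.001 -0.002  0.423]
```

View pics/s10.png

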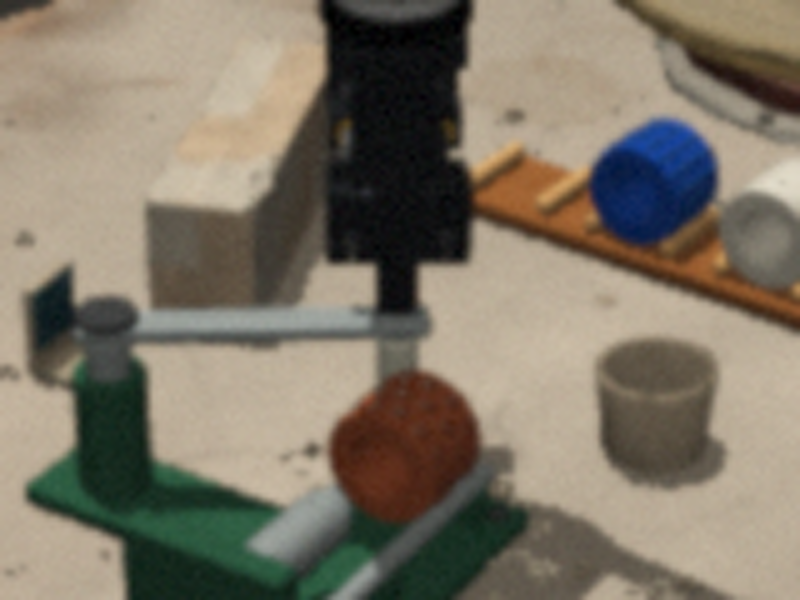

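View pics/t10.png

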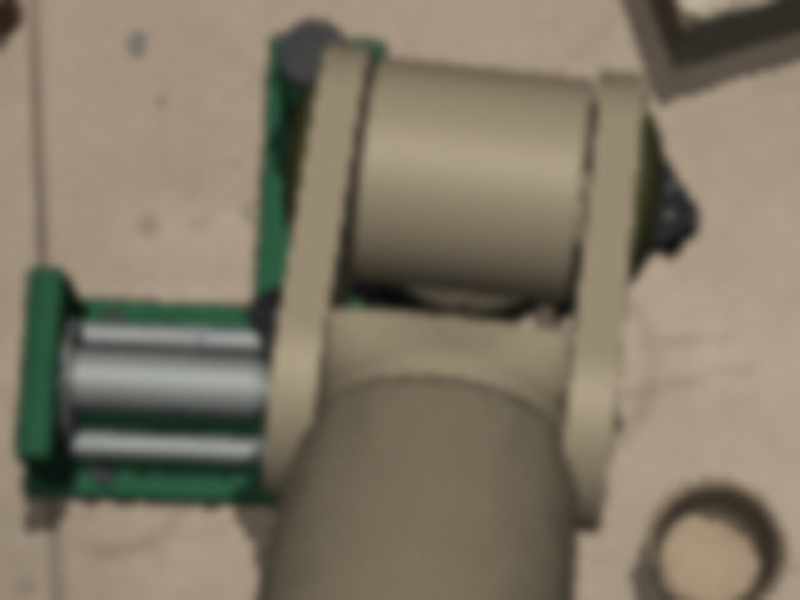

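The roller is at the rear of the sleeve, at crop (405,450), which is still straight on the rails. The push force is about 5 N.

```bash
python3 -m crank '[{"wx":0,"wy":0,"wz":0.035,"x":-6,"y":0,"z":0,"hand":0.66},{"wx":0,"wy":0,"wz":0.074,"x":-11.5,"y":-0.3,"z":0,"hand":0.66},{"wx":0,"wy":0,"wz":0.109,"x":-16.7,"y":-0.8,"z":0,"hand":0.66},{"wx":0,"wy":0,"wz":0.143,"x":-21.9,"y":-1.5,"z":0,"hand":0.66},{"wx":0,"wy":0,"wz":0.178,"x":-27,"y":-2.4,"z":0,"hand":0.66},{"wx":0,"wy":0,"wz":0.213,"x":-32.2,"y":-3.4,"z":0,"hand":0.66},{"wx":0,"wy":0,"wz":0.248,"x":-37.3,"y":-4.6,"z":0,"hand":0.66},{"wx":0,"wy":0,"wz":0.283,"x":-42.3,"y":-5.9,"z":0,"hand":0.66}]'
python3 - <<'E'
from h import *
arc([63,67,71,75,78,80,82,83],129)
im=robot.camera("side");crop(im,"s11.png",250,170,160,120,5)
E
```

```text
time_s: 11.28
tool_pos: [0.5276, 0.0597, 0.1291]
tcp_rot: [2.423, -1.999, 0.002]
ft_force: [0.3, -5.2, 0.1]
finger_gap: 0.0301
t 11.28 pos [527.6  59.7 129.1] yaw -79.1 tilt [ 0.0008 -0.0011] F [ 0.3 -5.2  0.1] gap 30.1
(np.float64(527.6), np.float64(59.6), 129, -79.2) -> xyz [0.1 0.  0.1] w [-0.001 -0.001  0.002]
(np.float64(526.0), np.float64(69.9), 129, -83.2) -> xyz [-10.3  -0.4   0. ] w [-0.001 -0.001  0.072]
(np.float64(525.1), np.float64(80.4), 129, -87.2) -> xyz [-20.8  -1.5   0. ] w [-0.001 -0.001  0.142]
(np.float64(524.9), np.float64(90.8), 129, -91.2) -> xyz [-31.   -3.2   0. ] w [-0.001 -0.001  0.212]
(np.float64(525.3), np.float64(98.7), 129, -94.2) -> xyz [-38.7  -5.1   0. ] w [-0.001 -0.001  0.264]
(np.float64(525.8), np.float64(103.9), 129, -96.2) -> xyz [-43.7  -6.6   0. ] w [-0.001 -0.001  0.299]
(np.float64(526.4), np.float64(109.1), 129, -98.2) -> xyz [-48.7  -8.2  -0. ] w [-0.001 -0.001  0.334]
(np.float64(526.8), np.float64(111.7), 129, -99.2) -> xyz [-51.2  -9.1  -0. ] w [-0.001 -0.001  0.351]
```

View pics/s11.png

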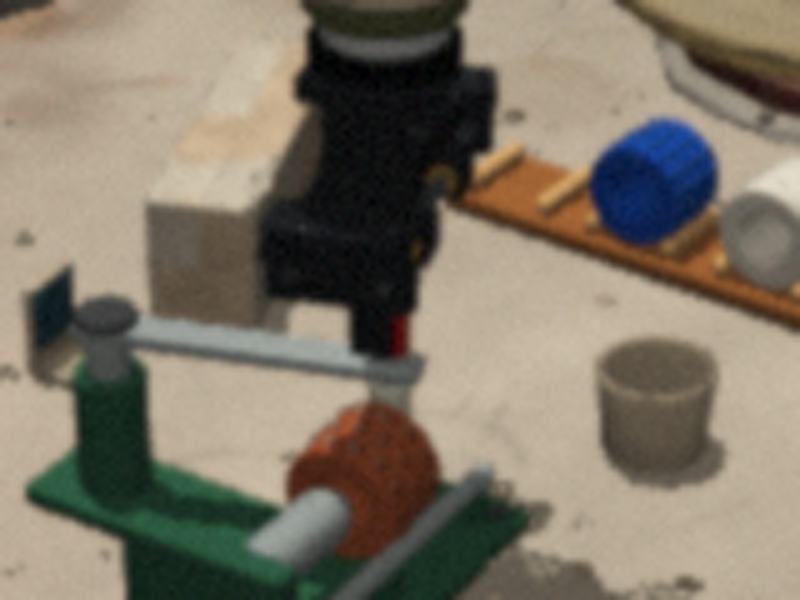

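The arbor tip is entering the sleeve's bore (crop (320,500)). I'll continue towards the stop.

```bash
python3 -m crank '[{"wx":0,"wy":0,"wz":0.035,"x":-5,"y":-0.1,"z":0,"hand":0.66},{"wx":0,"wy":0,"wz":0.072,"x":-10.3,"y":-0.4,"z":0,"hand":0.66},{"wx":0,"wy":0,"wz":0.107,"x":-15.5,"y":-0.9,"z":0,"hand":0.66},{"wx":0,"wy":0,"wz":0.142,"x":-20.8,"y":-1.5,"z":0,"hand":0.66},{"wx":0,"wy":0,"wz":0.177,"x":-26,"y":-2.3,"z":0,"hand":0.66},{"wx":0,"wy":0,"wz":0.212,"x":-31,"y":-3.2,"z":0,"hand":0.66},{"wx":0,"wy":0,"wz":0.264,"x":-38.7,"y":-5.1,"z":0,"hand":0.66},{"wx":0,"wy":0,"wz":0.299,"x":-43.7,"y":-6.6,"z":0,"hand":0.66}]'
python3 - <<'E'
from h import *
arc([78,80,82,83,84],129)
im=robot.camera("side");crop(im,"s12.png",250,170,160,120,5)
E
```

```text
time_s: 12.32
tool_pos: [0.526, 0.1038, 0.1291]
tcp_rot: [2.098, -2.338, 0.003]
ft_force: [-0.4, -4.5, 0.8]
finger_gap: 0.0298
t 12.32 pos [526.  103.8 129.1] yaw -96.2 tilt [ 0.0011 -0.0015] F [-0.4 -4.5  0.8] gap 29.8
(np.float64(525.3), np.float64(98.7), 129, -94.2) -> xyz [5.1 0.1 0.1] w [-0.001 -0.001 -0.035]
(np.float64(525.8), np.float64(103.9), 129, -96.2) -> xyz [-0.1  0.2  0.1] w [-0.001 -0.001  0.   ]
(np.float64(526.4), np.float64(109.1), 129, -98.2) -> xyz [-5.3  0.2  0.1] w [-0.001 -0.001  0.035]
(np.float64(526.8), np.float64(111.7), 129, -99.2) -> xyz [-8.   0.1  0.1] w [-0.001 -0.001  0.053]
(np.float64(527.3), np.float64(114.3), 129, -100.2) -> xyz [-10.6  -0.2   0.1] w [-0.001 -0.001  0.07 ]
```

View pics/s12.png

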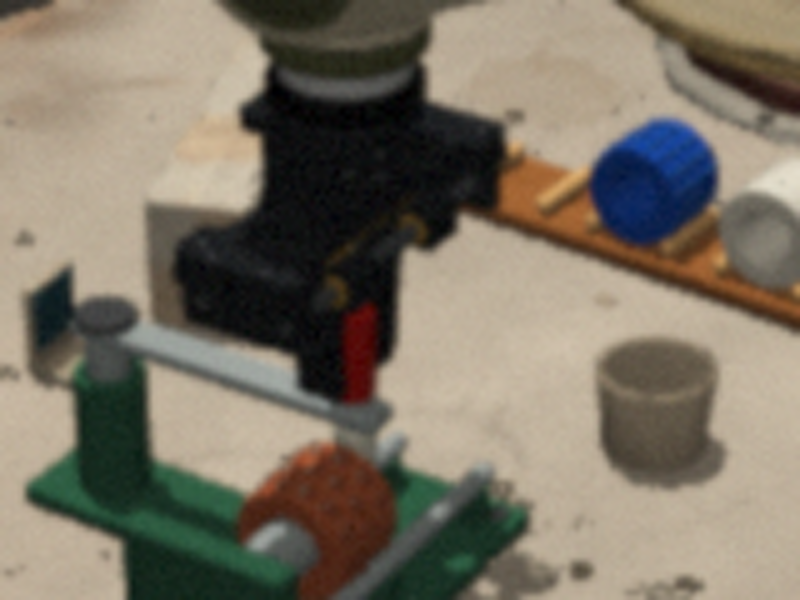

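```bash
python3 -m crank '[{"wx":0,"wy":0,"wz":0.017,"x":-2.5,"y":0.2,"z":0,"hand":0.66},{"wx":0,"wy":0,"wz":0.035,"x":-5.3,"y":0.2,"z":0,"hand":0.66},{"wx":0,"wy":0,"wz":0.035,"x":-5.3,"y":0.2,"z":0,"hand":0.66}]'
python3 -m crank '[{"wx":0,"wy":0,"wz":0,"x":-1.5,"y":0,"z":0,"hand":0.66},{"wx":0,"wy":0,"wz":0,"x":-1.5,"y":0,"z":0,"hand":0.66}]'
```

```text
time_s: 12.75
tool_pos: [0.5266, 0.1083, 0.129]
tcp_rot: [2.058, -2.373, 0.005]
ft_force: [1.6, -10.5, 1.4]
finger_gap: 0.0298
time_s: 13.0
tool_pos: [0.5266, 0.1089, 0.129]
tcp_rot: [2.057, -2.372, 0.006]
ft_force: [1.5, -14.7, 1.1]
finger_gap: 0.0302
```

The force is climbing with almost no motion, so the lever is at its stop. One more small nudge and a look.

```bash
python3 -m crank '[{"wx":0,"wy":0,"wz":0,"x":-2,"y":0,"z":0,"hand":0.66},{"wx":0,"wy":0,"wz":0,"x":-2,"y":0,"z":0,"hand":0.66}]'
python3 - <<'E'
from h import *
im=robot.camera("side");crop(im,"s13.png",250,170,160,120,5)
arc([82,79,75,70,65,60,54,48,42],129)
E
```

```text
time_s: 13.25
tool_pos: [0.5268, 0.1101, 0.129]
tcp_rot: [2.056, -2.371, 0.007]
ft_force: [0.0, -19.7, 1.5]
finger_gap: 0.0316
t 13.3 pos [526.8 110.  129. ] yaw -98.1 tilt [ 0.0002 -0.006 ] F [ -0.3 -20.1   1.9] gap 31.2
(np.float64(526.4), np.float64(109.1), 129, -98.2) -> xyz [ 0.9  0.2 -0. ] w [-0.001 -0.006  0.001]
(np.float64(525.5), np.float64(101.3), 129, -95.2) -> xyz [8.8 0.  0. ] w [-0.001 -0.006 -0.051]
(np.float64(524.9), np.float64(90.8), 129, -91.2) -> xyz [19.3 -0.9  0.1] w [-0.001 -0.006 -0.121]
(np.float64(525.2), np.float64(77.8), 129, -86.2) -> xyz [32.1 -3.   0.2] w [-0.    -0.006 -0.208]
(np.float64(526.7), np.float64(64.8), 129, -81.2) -> xyz [44.7 -6.3  0.2] w [-0.    -0.006 -0.296]
(np.float64(529.2), np.float64(51.9), 129, -76.2) -> xyz [ 57.2 -10.6   0.3] w [ 0.    -0.006 -0.383]
(np.float64(533.8), np.float64(36.9), 129, -70.2) -> xyz [ 71.4 -17.3   0.4] w [ 0.    -0.006 -0.488]
(np.float64(539.9), np.float64(22.4), 129, -64.2) -> xyz [ 84.9 -25.4   0.5] w [ 0.001 -0.006 -0.592]
(np.float64(547.4), np.float64(8.7), 129, -58.2) -> xyz [ 97.4 -34.8   0.6] w [ 0.001 -0.006 -0.697]
```

View pics/s13.png

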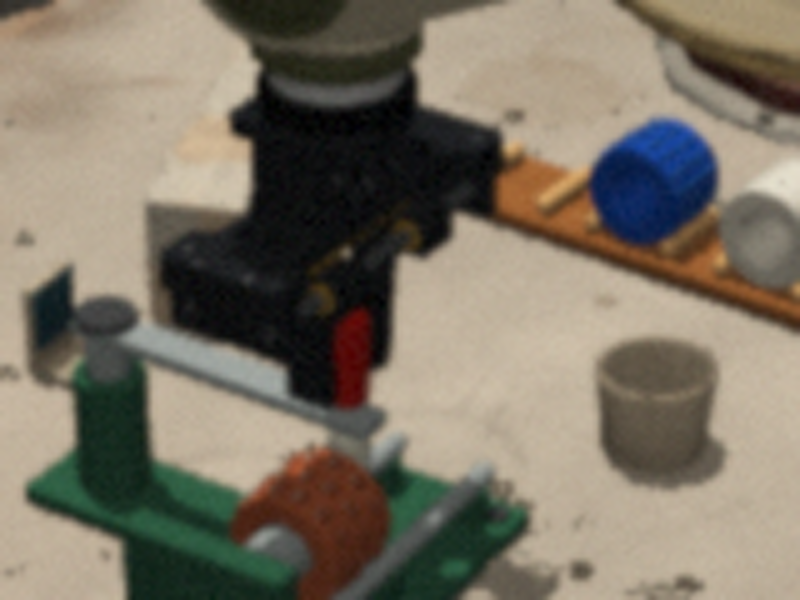

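The lever is at its stop, with the arm square across the rails and the dotted sleeve on the arbor at crop (315,520). I'll follow the lever back along the arc.

```bash
python3 -m crank '[{"wx":0,"wy":0,"wz":-0.05,"x":8.8,"y":0,"z":0,"hand":0.66},{"wx":0,"wy":0,"wz":-0.121,"x":19.3,"y":-0.9,"z":0,"hand":0.66},{"wx":0,"wy":0,"wz":-0.208,"x":32.1,"y":-3,"z":0,"hand":0.66},{"wx":0,"wy":0,"wz":-0.296,"x":44.7,"y":-6.3,"z":0,"hand":0.66},{"wx":0,"wy":0,"wz":-0.383,"x":57.2,"y":-10.6,"z":0,"hand":0.66},{"wx":0,"wy":0,"wz":-0.488,"x":71.4,"y":-17.3,"z":0,"hand":0.66},{"wx":0,"wy":0,"wz":-0.592,"x":84.9,"y":-25.4,"z":0,"hand":0.66},{"wx":0,"wy":0,"wz":-0.697,"x":97.4,"y":-34.8,"z":0,"hand":0.66}]'
python3 - <<'E'
from h import *
arc([36,30,24,18,12,6,2,0],129)
E
```

```text
time_s: 14.3
tool_pos: [0.5468, 0.0111, 0.1287]
tcp_rot: [-2.747, 1.523, 0.001]
ft_force: [1.0, -2.1, -0.0]
finger_gap: 0.0303
t 14.3 pos [546.8  11.1 128.7] yaw -58.0 tilt [-0.0003  0.0003] F [ 1.  -2.1 -0. ] gap 30.3
(np.float64(556.4), np.float64(-4.2), 129, -52.2) -> xyz [18.1 -0.  -0.3] w [ 0.     0.    -0.101]
(np.float64(566.6), np.float64(-16.1), 129, -46.2) -> xyz [33.6 -2.4 -0.3] w [ 0.     0.    -0.206]
(np.float64(578.1), np.float64(-26.9), 129, -40.2) -> xyz [48.9 -6.4 -0.3] w [ 0.     0.    -0.311]
(np.float64(590.6), np.float64(-36.4), 129, -34.2) -> xyz [ 63.5 -12.   -0.3] w [ 0.     0.    -0.416]
(np.float64(604.0), np.float64(-44.5), 129, -28.2) -> xyz [ 77.5 -19.   -0.3] w [-0.    0.   -0.52]
(np.float64(618.2), np.float64(-51.2), 129, -22.2) -> xyz [ 90.7 -27.5  -0.3] w [-0.     0.    -0.625]
(np.float64(628.0), np.float64(-54.8), 129, -18.2) -> xyz [ 99.  -33.9  -0.3] w [-0.     0.    -0.695]
(np.float64(633.1), np.float64(-56.3), 129, -16.2) -> xyz [102.9 -37.5  -0.3] w [-0.    0.   -0.73]
```

```bash
python3 -m crank '[{"wx":0,"wy":0,"wz":-0.101,"x":18,"y":0,"z":0,"hand":0.66},{"wx":0,"wy":0,"wz":-0.206,"x":33.6,"y":-2.4,"z":0,"hand":0.66},{"wx":0,"wy":0,"wz":-0.311,"x":48.9,"y":-6.4,"z":0,"hand":0.66},{"wx":0,"wy":0,"wz":-0.416,"x":63.5,"y":-12,"z":0,"hand":0.66},{"wx":0,"wy":0,"wz":-0.52,"x":77.5,"y":-19,"z":0,"hand":0.66},{"wx":0,"wy":0,"wz":-0.625,"x":90.7,"y":-27.5,"z":0,"hand":0.66},{"wx":0,"wy":0,"wz":-0.695,"x":99,"y":-33.9,"z":0,"hand":0.6},{"wx":0,"wy":0,"wz":-0.73,"x":102.9,"y":-37.5,"z":0,"hand":0.5}]'
python3 -m crank '[{"wx":0,"wy":0,"wz":0,"x":0,"y":0,"z":-10,"hand":0.5},{"wx":0,"wy":0,"wz":0,"x":0,"y":0,"z":-50,"hand":0.5},{"wx":0,"wy":0,"wz":0,"x":0,"y":0,"z":-90,"hand":0.4},{"wx":0,"wy":0,"wz":0,"x":0,"y":0,"z":-90,"hand":0.16}]'
python3 - <<'E'
from h import *
plan((519.5,-292.5,200,-10.5),(519.5,-292.5,31,-10.5))
im=robot.camera("side");crop(im,"s14.png",240,120,200,150,4)
im=robot.camera("top");crop(im,"t14.png",230,160,160,120,5)
E
```

```text
time_s: 15.3
tool_pos: [0.6329, -0.0561, 0.1285]
tcp_rot: [-3.109, 0.446, 0.001]
ft_force: [-1.4, 0.2, -0.4]
finger_gap: 0.0422
time_s: 15.8
tool_pos: [0.6332, -0.0559, 0.2228]
tcp_rot: [3.108, -0.451, 0.011]
ft_force: [-0.3, -0.1, -0.6]
finger_gap: 0.0612
t 15.8 pos [633.2 -55.9 222.8] yaw -16.5 tilt [ 0.0067 -0.0016] F [-0.3 -0.1 -0.6] gap 61.2
(519.5, -292.5, 200, -10.5) -> xyz [-42.  259.2  22.4] w [ 0.    -0.007 -0.105]
(519.5, -292.5, 31, -10.5) -> xyz [-43.2 259.3 191.4] w [ 0.    -0.007 -0.105]
```

View pics/s14.png

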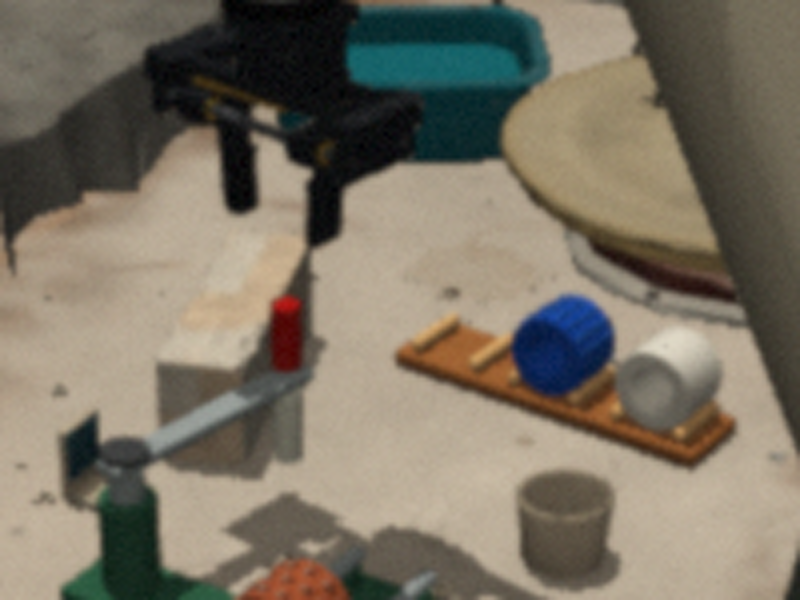

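View pics/t14.png

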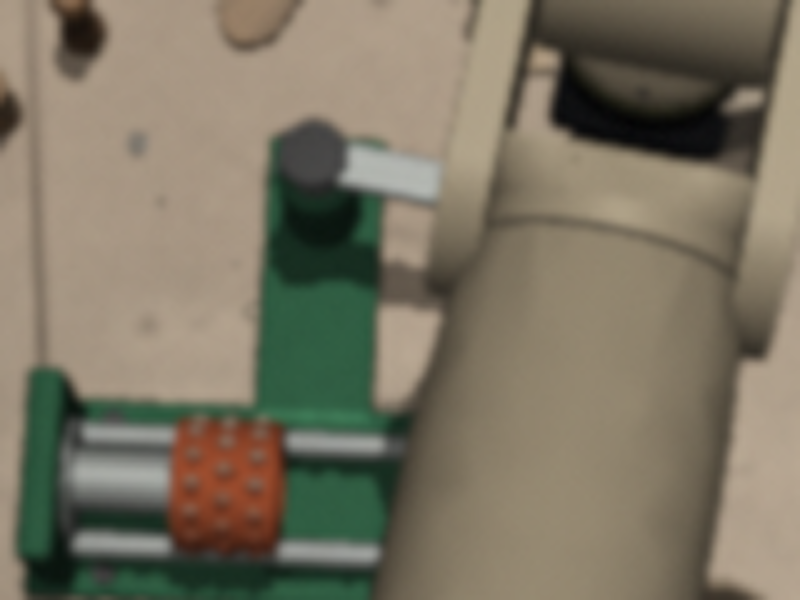

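The lever is back at rest (knob at crop (287,335), as before). The dotted sleeve is squarely on the arbor at top crop (227,485), with its rear at the tip. Next: the blue sleeve.

```bash
python3 -m crank '[{"wx":0,"wy":0,"wz":-0.02,"x":-5,"y":30,"z":0,"hand":0.16},{"wx":0,"wy":0,"wz":-0.04,"x":-14,"y":85,"z":0,"hand":0.16},{"wx":0,"wy":0,"wz":-0.07,"x":-23,"y":140,"z":5,"hand":0.16},{"wx":0,"wy":0,"wz":-0.1,"x":-32,"y":195,"z":15,"hand":0.16},{"wx":0,"wy":0,"wz":-0.105,"x":-39,"y":240,"z":22,"hand":0.16},{"wx":0,"wy":0,"wz":-0.105,"x":-41.5,"y":259,"z":50,"hand":0.16},{"wx":0,"wy":0,"wz":-0.105,"x":-41.5,"y":259,"z":80,"hand":0.16},{"wx":0,"wy":0,"wz":-0.105,"x":-41.5,"y":259,"z":80,"hand":0.16}]' 25
python3 - <<'E'
from h import *
plan((520.5,-292.5,32,-10.5))
im=robot.camera("side");crop(im,"s15.png",300,110,160,120,5)
E
```

```text
time_s: 16.9
tool_pos: [0.5178, -0.2916, 0.136]
tcp_rot: [-3.124, 0.288, 0.008]
ft_force: [-0.1, -0.1, 1.0]
finger_gap: 0.0739
t 16.9 pos [ 517.8 -291.6  136. ] yaw -10.5 tilt [-0.005   0.0045] F [-0.1 -0.1  1. ] gap 73.9
(520.5, -292.5, 32, -10.5) -> xyz [  3.4   0.8 104. ] w [-0.003  0.006 -0.   ]
```

View pics/s15.png

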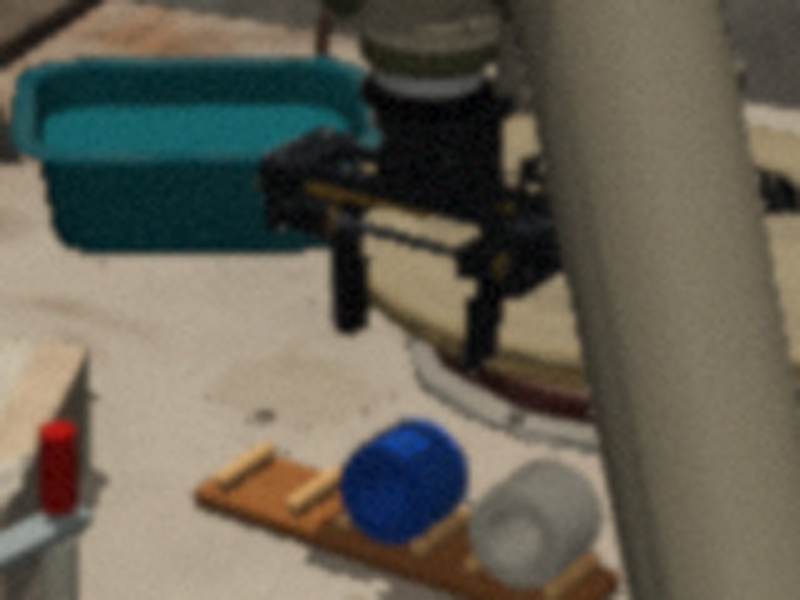

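```bash
python3 -m crank '[{"wx":0,"wy":0,"wz":0,"x":2,"y":1,"z":25,"hand":0.16},{"wx":0,"wy":0,"wz":0,"x":2,"y":1,"z":42,"hand":0.16},{"wx":0,"wy":0,"wz":0,"x":2,"y":1,"z":42,"hand":0.16}]'
python3 - <<'E'
from h import *
plan((520.5,-292.5,32,-10.5))
im=robot.camera("side");crop(im,"s16.png",300,110,160,120,5)
E
```

```text
time_s: 17.32
tool_pos: [0.5211, -0.2934, 0.0969]
tcp_rot: [-3.128, 0.286, 0.001]
ft_force: [-0.3, 0.8, 0.4]
finger_gap: 0.074
t 17.32 pos [ 521.1 -293.4   96.9] yaw -10.5 tilt [-0.0006  0.0006] F [-0.3  0.8  0.4] gap 74.0
(520.5, -292.5, 32, -10.5) -> xyz [-0.7 -0.7 64.9] w [-0.     0.001  0.001]
```

View pics/s16.png

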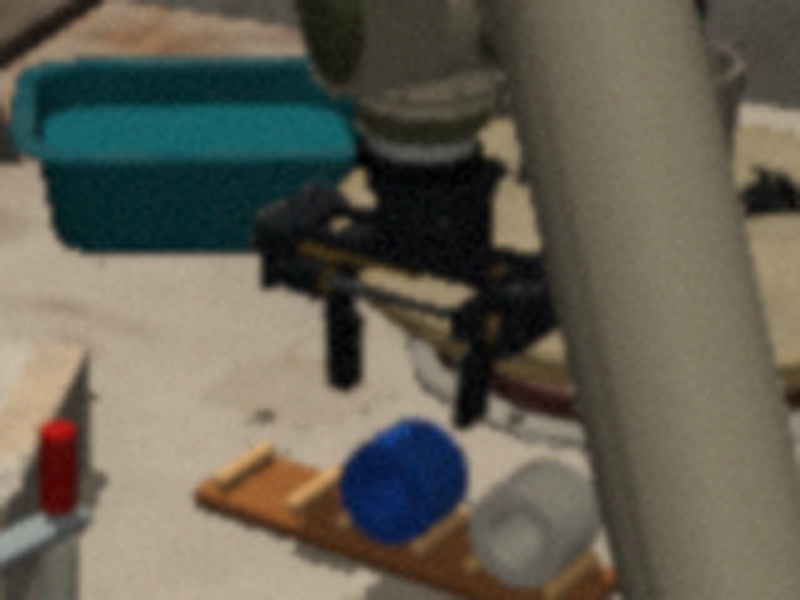

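The fingertips, at crop (343,385) and (470,420), are centred over the blue sleeve at (405,480). I'll descend.

```bash
python3 -m crank '[{"wx":0,"wy":0,"wz":0,"x":0,"y":0,"z":20,"hand":0.16},{"wx":0,"wy":0,"wz":0,"x":0,"y":0,"z":38,"hand":0.16},{"wx":0,"wy":0,"wz":0,"x":0,"y":0,"z":54,"hand":0.16},{"wx":0,"wy":0,"wz":0,"x":0,"y":0,"z":63,"hand":0.16},{"wx":0,"wy":0,"wz":0,"x":0,"y":0,"z":63,"hand":0.16}]'
python3 - <<'E'
from h import *
plan()
im=robot.camera("side");crop(im,"s17.png",300,110,160,120,5)
E
```

```text
time_s: 18.0
tool_pos: [0.521, -0.2938, 0.0336]
tcp_rot: [-3.128, 0.287, 0.001]
ft_force: [0.3, 0.5, 0.0]
finger_gap: 0.0738
t 18.0 pos [ 521.  -293.8   33.6] yaw -10.5 tilt [-0.0003  0.0003] F [0.3 0.5 0. ] gap 73.8
```

View pics/s17.png

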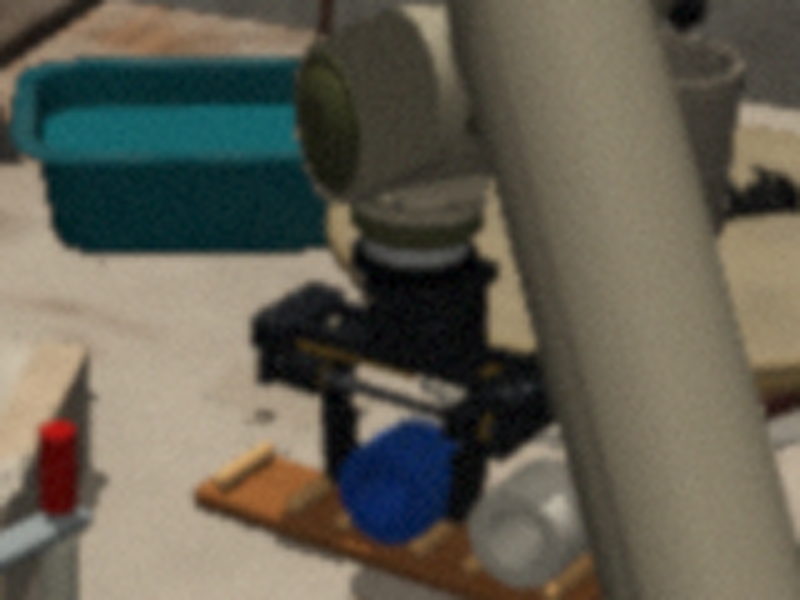

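The fingers sit either side of the blue sleeve and the white one is untouched. I'll grip and lift.

```bash
python3 -m crank '[{"wx":0,"wy":0,"wz":0,"x":0,"y":0,"z":0,"hand":0.2},{"wx":0,"wy":0,"wz":0,"x":0,"y":0,"z":0,"hand":0.4},{"wx":0,"wy":0,"wz":0,"x":0,"y":0,"z":0,"hand":0.4},{"wx":0,"wy":0,"wz":0,"x":0,"y":0,"z":0,"hand":0.4}]' 25
python3 -m crank '[{"wx":0,"wy":0,"wz":0,"x":0,"y":0,"z":-20,"hand":0.4},{"wx":0,"wy":0,"wz":0,"x":0,"y":0,"z":-60,"hand":0.4},{"wx":0,"wy":0,"wz":0,"x":0,"y":0,"z":-110,"hand":0.4},{"wx":0,"wy":0,"wz":0,"x":0,"y":0,"z":-160,"hand":0.4},{"wx":0,"wy":0,"wz":0,"x":0,"y":0,"z":-170,"hand":0.4}]'
python3 - <<'E'
from h import *
plan((520,52,200,-6.2))
im=robot.camera("side");crop(im,"s18.png",280,60,200,150,4)
E
```

```text
time_s: 18.55
tool_pos: [0.5186, -0.2932, 0.0339]
tcp_rot: [-3.127, 0.286, 0.009]
ft_force: [-12.7, -0.2, 5.1]
finger_gap: 0.0642
time_s: 19.18
tool_pos: [0.5217, -0.2943, 0.2072]
tcp_rot: [3.125, -0.287, 0.008]
ft_force: [-0.2, 0.6, -3.2]
finger_gap: 0.0639
t 19.18 pos [ 521.7 -294.3  207.2] yaw -10.5 tilt [ 0.0048 -0.004 ] F [-0.2  0.6 -3.2] gap 63.9
(520, 52, 200, -6.2) -> xyz [ -64.7 -340.2    5.8] w [ 0.003 -0.005 -0.075]
```

View pics/s18.png

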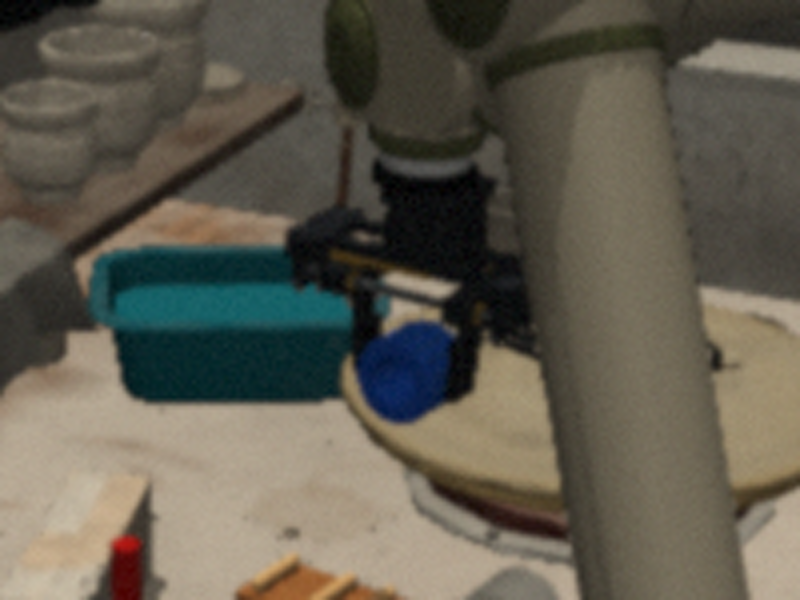

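The blue sleeve is held level at crop (407,370). I'll carry it to the bay.

```bash
python3 -m crank '[{"wx":0,"wy":0,"wz":-0.02,"x":-7,"y":-35,"z":0,"hand":0.4},{"wx":0,"wy":0,"wz":-0.03,"x":-17,"y":-88,"z":0,"hand":0.4},{"wx":0,"wy":0,"wz":-0.04,"x":-27,"y":-140,"z":0,"hand":0.4},{"wx":0,"wy":0,"wz":-0.05,"x":-37,"y":-193,"z":0,"hand":0.4},{"wx":0,"wy":0,"wz":-0.06,"x":-47,"y":-245,"z":0,"hand":0.4},{"wx":0,"wy":0,"wz":-0.07,"x":-56,"y":-295,"z":0,"hand":0.4},{"wx":0,"wy":0,"wz":-0.075,"x":-62,"y":-328,"z":3,"hand":0.4},{"wx":0,"wy":0,"wz":-0.075,"x":-64.7,"y":-340,"z":6,"hand":0.4}]'
python3 -m crank '[{"wx":0,"wy":0,"wz":0,"x":0,"y":0,"z":30,"hand":0.4},{"wx":0,"wy":0,"wz":0,"x":0,"y":0,"z":70,"hand":0.4},{"wx":0,"wy":0,"wz":0,"x":0,"y":0,"z":105,"hand":0.4},{"wx":0,"wy":0,"wz":0,"x":0,"y":0,"z":125,"hand":0.4},{"wx":0,"wy":0,"wz":0,"x":0,"y":0,"z":130,"hand":0.4},{"wx":0,"wy":0,"wz":0,"x":0,"y":0,"z":130,"hand":0.4}]'
python3 - <<'E'
from h import *
plan((520,52,48,-6.2))
im=robot.camera("side");crop(im,"s19.png",260,190,160,120,5)
E
```

```text
time_s: 20.23
tool_pos: [0.5183, 0.0539, 0.196]
tcp_rot: [-3.137, 0.166, 0.005]
ft_force: [0.3, -1.0, -3.1]
finger_gap: 0.0643
time_s: 20.98
tool_pos: [0.5192, 0.0519, 0.0676]
tcp_rot: [3.137, -0.17, -0.001]
ft_force: [0.2, 0.6, -1.0]
finger_gap: 0.0643
t 20.98 pos [519.2  51.9  67.6] yaw -6.2 tilt [-0.0005 -0.    ] F [ 0.2  0.6 -1. ] gap 64.3
(520, 52, 48, -6.2) -> xyz [ 0.8 -0.2 19.6] w [ 0.     0.001 -0.   ]
```

View pics/s19.png

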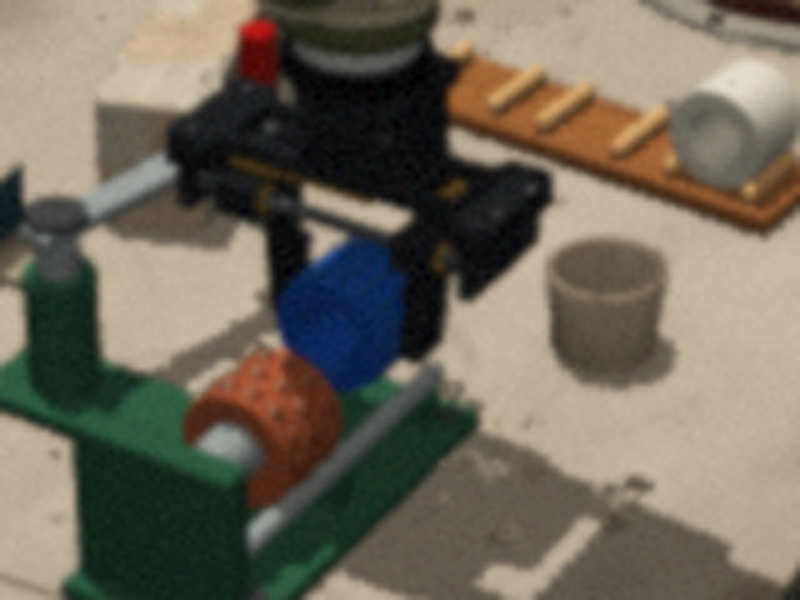

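The blue sleeve (crop (345,315)) is behind the dotted one and clear of it. I'll lower and release.

```bash
python3 -m crank '[{"wx":0,"wy":0,"wz":0,"x":0.5,"y":0,"z":8,"hand":0.4},{"wx":0,"wy":0,"wz":0,"x":0.5,"y":0,"z":15,"hand":0.4},{"wx":0,"wy":0,"wz":0,"x":0.5,"y":0,"z":19,"hand":0.4},{"wx":0,"wy":0,"wz":0,"x":0.5,"y":0,"z":20,"hand":0.4},{"wx":0,"wy":0,"wz":0,"x":0.5,"y":0,"z":20,"hand":0.4}]'
```

```text
time_s: 21.65
tool_pos: [0.5198, 0.0523, 0.0478]
tcp_rot: [-3.137, 0.17, -0.0]
ft_force: [0.6, -0.4, -0.8]
finger_gap: 0.0642
```

```bash
python3 -m crank '[{"wx":0,"wy":0,"wz":0,"x":0,"y":0,"z":1,"hand":0.4},{"wx":0,"wy":0,"wz":0,"x":0,"y":0,"z":1,"hand":0.4}]'
python3 -m crank '[{"wx":0,"wy":0,"wz":0,"x":0,"y":0,"z":0,"hand":0.1},{"wx":0,"wy":0,"wz":0,"x":0,"y":0,"z":0,"hand":0.1},{"wx":0,"wy":0,"wz":0,"x":0,"y":0,"z":-20,"hand":0.1},{"wx":0,"wy":0,"wz":0,"x":0,"y":0,"z":-65,"hand":0.1},{"wx":0,"wy":0,"wz":0,"x":0,"y":0,"z":-120,"hand":0.3},{"wx":0,"wy":0,"wz":0,"x":0,"y":0,"z":-150,"hand":0.5},{"wx":0,"wy":0,"wz":0,"x":0,"y":0,"z":-155,"hand":0.5}]'
python3 - <<'E'
from h import *
plan((633,-56.5,200,-16.2))
im=robot.camera("side");crop(im,"s20.png",240,170,200,150,4)
E
```

```text
time_s: 21.9
tool_pos: [0.5199, 0.0522, 0.0475]
tcp_rot: [3.137, -0.169, 0.002]
ft_force: [-2.4, 0.2, 4.7]
finger_gap: 0.0644
time_s: 22.78
tool_pos: [0.5203, 0.0522, 0.2034]
tcp_rot: [3.137, -0.169, 0.006]
ft_force: [0.2, -0.2, 0.5]
finger_gap: 0.0518
t 22.77 pos [520.3  52.2 203.4] yaw -6.2 tilt [ 0.0038 -0.0005] F [ 0.2 -0.2  0.5] gap 51.8
(633, -56.5, 200, -16.2) -> xyz [123.7  96.    3.9] w [-0.    -0.004  0.175]
```

View pics/s20.png

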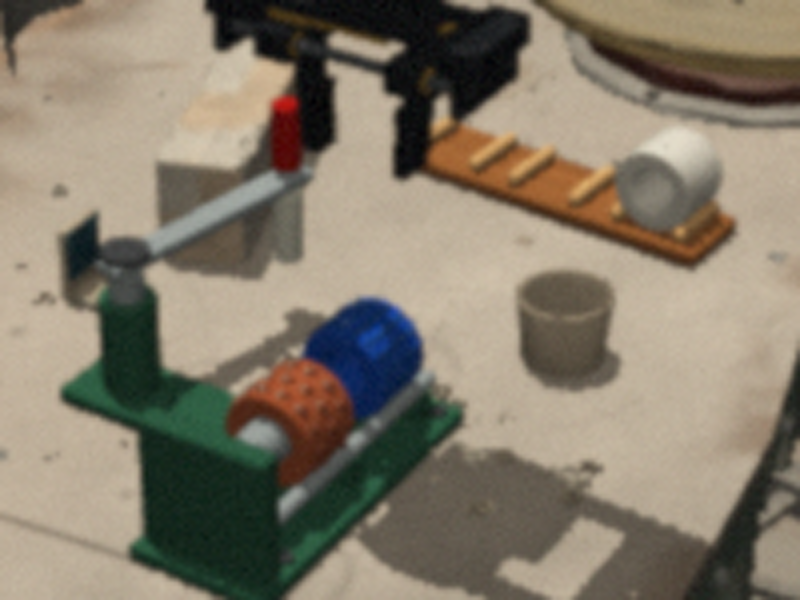

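The blue sleeve lies on the rails at crop (365,355). Now back to the lever.

```bash
python3 -m crank '[{"wx":0,"wy":0,"wz":0.04,"x":20,"y":15,"z":0,"hand":0.5},{"wx":0,"wy":0,"wz":0.08,"x":55,"y":43,"z":0,"hand":0.5},{"wx":0,"wy":0,"wz":0.12,"x":90,"y":70,"z":0,"hand":0.5},{"wx":0,"wy":0,"wz":0.175,"x":115,"y":90,"z":0,"hand":0.5},{"wx":0,"wy":0,"wz":0.175,"x":123.7,"y":96,"z":2,"hand":0.5},{"wx":0,"wy":0,"wz":0.175,"x":123.7,"y":96,"z":4,"hand":0.5},{"wx":0,"wy":0,"wz":0.175,"x":123.7,"y":96,"z":4,"hand":0.5}]' 10
python3 - <<'E'
from h import *
plan((633,-56.5,129,-16.2))
im=robot.camera("side");crop(im,"s21.png",260,130,160,120,5)
E
```

```text
time_s: 23.7
tool_pos: [0.6316, -0.0555, 0.1973]
tcp_rot: [-3.11, 0.441, 0.002]
ft_force: [-0.6, 0.0, -0.3]
finger_gap: 0.0441
t 23.7 pos [631.6 -55.5 197.3] yaw -16.1 tilt [-0.0013  0.0005] F [-0.6  0.  -0.3] gap 44.1
(633, -56.5, 129, -16.2) -> xyz [ 1.7  0.6 68.3] w [-0.     0.001  0.001]
```

View pics/s21.png

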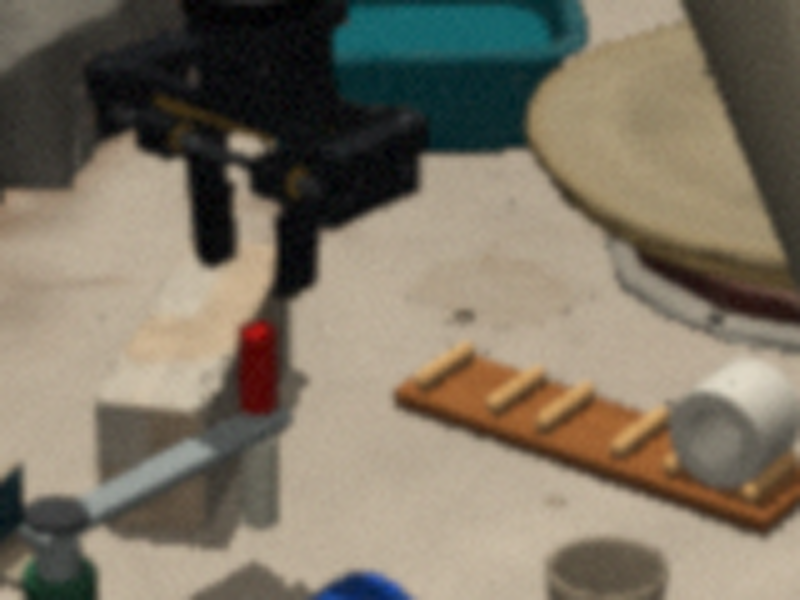

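The geometry matches the first time: the knob is at crop (258,365), under the finger gap. I'll lower and narrow the jaws.

```bash
python3 -m crank '[{"wx":0,"wy":0,"wz":0,"x":1,"y":0.6,"z":20,"hand":0.5},{"wx":0,"wy":0,"wz":0,"x":1,"y":0.6,"z":40,"hand":0.5},{"wx":0,"wy":0,"wz":0,"x":1,"y":0.6,"z":58,"hand":0.5},{"wx":0,"wy":0,"wz":0,"x":1,"y":0.6,"z":68,"hand":0.5},{"wx":0,"wy":0,"wz":0,"x":1,"y":0.6,"z":68,"hand":0.6},{"wx":0,"wy":0,"wz":0,"x":1,"y":0.6,"z":68,"hand":0.66}]'
python3 - <<'E'
from h import *
arc([2,6,11,16,21,26,31],129)
E
```

```text
time_s: 24.5
tool_pos: [0.6334, -0.0573, 0.1306]
tcp_rot: [3.11, -0.443, 0.002]
ft_force: [0.3, -0.0, 0.2]
finger_gap: 0.0305
t 24.5 pos [633.4 -57.3 130.6] yaw -16.2 tilt [ 0.0014 -0.0003] F [ 0.3 -0.   0.2] gap 30.5
(np.float64(628.0), np.float64(-54.8), 129, -18.2) -> xyz [-5.9 -0.9  1.6] w [-0.    -0.001  0.035]
(np.float64(618.2), np.float64(-51.2), 129, -22.2) -> xyz [-16.3  -1.6   1.6] w [-0.    -0.001  0.105]
(np.float64(606.3), np.float64(-45.7), 129, -27.2) -> xyz [-29.3  -3.6   1.6] w [-0.    -0.001  0.192]
(np.float64(595.0), np.float64(-39.2), 129, -32.2) -> xyz [-42.   -6.7   1.6] w [-0.    -0.001  0.279]
(np.float64(584.2), np.float64(-31.8), 129, -37.2) -> xyz [-54.4 -10.8   1.5] w [-0.    -0.001  0.366]
(np.float64(574.1), np.float64(-23.4), 129, -42.2) -> xyz [-66.4 -16.    1.5] w [-0.    -0.001  0.454]
(np.float64(564.8), np.float64(-14.2), 129, -47.2) -> xyz [-77.9 -22.3   1.5] w [-0.    -0.001  0.541]
```

```bash
python3 -m crank '[{"wx":0,"wy":0,"wz":0.035,"x":-5.9,"y":-0.9,"z":1.5,"hand":0.66},{"wx":0,"wy":0,"wz":0.105,"x":-16.3,"y":-1.6,"z":1.5,"hand":0.66},{"wx":0,"wy":0,"wz":0.192,"x":-29.3,"y":-3.6,"z":1.5,"hand":0.66},{"wx":0,"wy":0,"wz":0.279,"x":-42,"y":-6.7,"z":1.5,"hand":0.66},{"wx":0,"wy":0,"wz":0.366,"x":-54.4,"y":-10.8,"z":1.5,"hand":0.66},{"wx":0,"wy":0,"wz":0.454,"x":-66.4,"y":-16,"z":1.5,"hand":0.66}]'
python3 - <<'E'
from h import *
arc([31,35,37,39,41,43,47],129)
E
```

```text
time_s: 25.25
tool_pos: [0.5737, -0.0235, 0.1287]
tcp_rot: [2.928, -1.138, 0.003]
ft_force: [3.7, -1.5, -0.2]
finger_gap: 0.0304
t 25.25 pos [573.7 -23.5 128.7] yaw -42.5 tilt [ 0.0016 -0.0008] F [ 3.7 -1.5 -0.2] gap 30.4
(np.float64(564.8), np.float64(-14.2), 129, -47.2) -> xyz [-12.8  -0.9  -0.3] w [-0.001 -0.002  0.082]
(np.float64(558.0), np.float64(-6.3), 129, -51.2) -> xyz [-23.2  -2.1  -0.3] w [-0.001 -0.002  0.152]
(np.float64(554.8), np.float64(-2.2), 129, -53.2) -> xyz [-28.3  -3.   -0.3] w [-0.001 -0.002  0.187]
(np.float64(551.7), np.float64(2.1), 129, -55.2) -> xyz [-33.5  -4.1  -0.4] w [-0.001 -0.002  0.222]
(np.float64(548.8), np.float64(6.4), 129, -57.2) -> xyz [-38.6  -5.3  -0.4] w [-0.001 -0.002  0.257]
(np.float64(546.1), np.float64(10.9), 129, -59.2) -> xyz [-43.6  -6.8  -0.4] w [-0.001 -0.002  0.292]
(np.float64(541.0), np.float64(20.1), 129, -63.2) -> xyz [-53.6 -10.1  -0.4] w [-0.001 -0.002  0.361]
```

```bash
python3 -m crank '[{"wx":0,"wy":0,"wz":0.08,"x":-12.8,"y":-0.9,"z":0,"hand":0.66},{"wx":0,"wy":0,"wz":0.152,"x":-23.2,"y":-2.1,"z":0,"hand":0.66},{"wx":0,"wy":0,"wz":0.187,"x":-28.3,"y":-3,"z":0,"hand":0.66},{"wx":0,"wy":0,"wz":0.222,"x":-33.5,"y":-4.1,"z":0,"hand":0.66},{"wx":0,"wy":0,"wz":0.257,"x":-38.6,"y":-5.3,"z":0,"hand":0.66},{"wx":0,"wy":0,"wz":0.292,"x":-43.6,"y":-6.8,"z":0,"hand":0.66},{"wx":0,"wy":0,"wz":0.327,"x":-48.6,"y":-8.4,"z":0,"hand":0.66},{"wx":0,"wy":0,"wz":0.361,"x":-53.6,"y":-10.1,"z":0,"hand":0.66}]'
python3 - <<'E'
from h import *
arc([49,51,53,55,57,59,61,63],129)
im=robot.camera("side");crop(im,"s22.png",250,170,160,120,5)
E
```

```text
time_s: 26.25
tool_pos: [0.5408, 0.0197, 0.1287]
tcp_rot: [2.677, -1.643, 0.002]
ft_force: [0.9, -2.0, -0.2]
finger_gap: 0.0299
t 26.25 pos [540.8  19.7 128.7] yaw -63.1 tilt [ 0.001  -0.0011] F [ 0.9 -2.  -0.2] gap 29.9
(np.float64(538.7), np.float64(24.8), 129, -65.2) -> xyz [-5.5 -0.4 -0.3] w [-0.    -0.001  0.037]
(np.float64(536.6), np.float64(29.6), 129, -67.2) -> xyz [-10.7  -0.8  -0.3] w [-0.    -0.001  0.072]
(np.float64(534.7), np.float64(34.4), 129, -69.2) -> xyz [-15.8  -1.2  -0.3] w [-0.    -0.001  0.107]
(np.float64(532.9), np.float64(39.4), 129, -71.2) -> xyz [-21.1  -1.9  -0.3] w [-0.    -0.001  0.142]
(np.float64(531.3), np.float64(44.3), 129, -73.2) -> xyz [-26.2  -2.7  -0.3] w [-0.001 -0.001  0.177]
(np.float64(529.9), np.float64(49.4), 129, -75.2) -> xyz [-31.4  -3.7  -0.3] w [-0.001 -0.001  0.212]
(np.float64(528.6), np.float64(54.5), 129, -77.2) -> xyz [-36.5  -4.9  -0.3] w [-0.001 -0.001  0.247]
(np.float64(527.6), np.float64(59.6), 129, -79.2) -> xyz [-41.5  -6.3  -0.3] w [-0.001 -0.001  0.282]
```

View pics/s22.png

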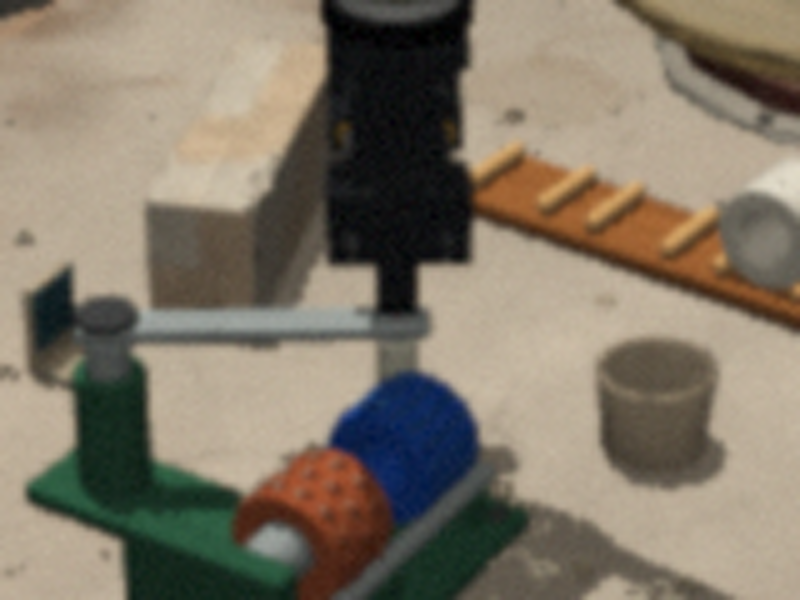

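The roller is behind the blue sleeve, which is straight. I'll continue.

```bash
python3 -m crank '[{"wx":0,"wy":0,"wz":0.037,"x":-5.5,"y":-0.4,"z":0,"hand":0.66},{"wx":0,"wy":0,"wz":0.072,"x":-10.7,"y":-0.8,"z":0,"hand":0.66},{"wx":0,"wy":0,"wz":0.107,"x":-15.8,"y":-1.2,"z":0,"hand":0.66},{"wx":0,"wy":0,"wz":0.142,"x":-21.1,"y":-1.9,"z":0,"hand":0.66},{"wx":0,"wy":0,"wz":0.177,"x":-26.2,"y":-2.7,"z":0,"hand":0.66},{"wx":0,"wy":0,"wz":0.212,"x":-31.4,"y":-3.7,"z":0,"hand":0.66},{"wx":0,"wy":0,"wz":0.247,"x":-36.5,"y":-4.9,"z":0,"hand":0.66},{"wx":0,"wy":0,"wz":0.282,"x":-41.5,"y":-6.3,"z":0,"hand":0.66}]'
python3 - <<'E'
from h import *
arc([65,67,69,71,73,75,77,79],129)
im=robot.camera("side");crop(im,"s23.png",250,170,160,120,5)
E
```

```text
time_s: 27.3
tool_pos: [0.5275, 0.0591, 0.1287]
tcp_rot: [2.42, -2.001, 0.002]
ft_force: [-1.1, -6.5, 0.5]
finger_gap: 0.03
t 27.3 pos [527.5  59.1 128.7] yaw -79.2 tilt [ 0.0004 -0.0019] F [-1.1 -6.5  0.5] gap 30.0
(np.float64(526.7), np.float64(64.8), 129, -81.2) -> xyz [-5.8 -0.3 -0.3] w [-0.    -0.002  0.035]
(np.float64(526.0), np.float64(69.9), 129, -83.2) -> xyz [-10.9  -0.6  -0.3] w [-0.    -0.002  0.07 ]
(np.float64(525.4), np.float64(75.1), 129, -85.2) -> xyz [-16.1  -1.   -0.4] w [-0.    -0.002  0.105]
(np.float64(525.1), np.float64(80.4), 129, -87.2) -> xyz [-21.4  -1.7  -0.4] w [-0.    -0.002  0.14 ]
(np.float64(524.9), np.float64(85.6), 129, -89.2) -> xyz [-26.5  -2.5  -0.4] w [-0.    -0.002  0.175]
(np.float64(524.9), np.float64(90.8), 129, -91.2) -> xyz [-31.6  -3.4  -0.4] w [-0.    -0.002  0.21 ]
(np.float64(525.1), np.float64(96.1), 129, -93.2) -> xyz [-36.8  -4.6  -0.4] w [-0.    -0.002  0.245]
(np.float64(525.5), np.float64(101.3), 129, -95.2) -> xyz [-41.8  -6.   -0.4] w [-0.    -0.002  0.28 ]
```

View pics/s23.png

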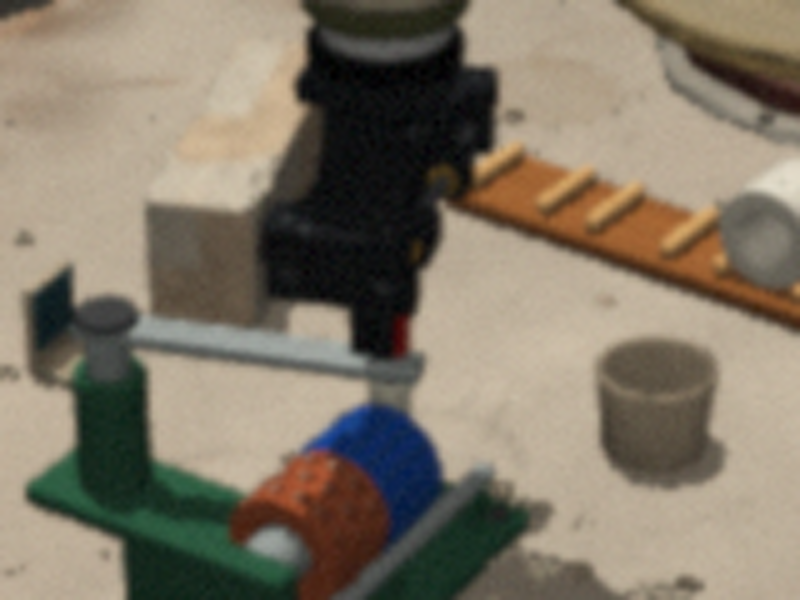

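The blue sleeve has reached the dotted one (crop (395,470)). I'll continue.

```bash
python3 -m crank '[{"wx":0,"wy":0,"wz":0.035,"x":-5.8,"y":-0.3,"z":0,"hand":0.66},{"wx":0,"wy":0,"wz":0.07,"x":-10.9,"y":-0.6,"z":0,"hand":0.66},{"wx":0,"wy":0,"wz":0.105,"x":-16.1,"y":-1,"z":0,"hand":0.66},{"wx":0,"wy":0,"wz":0.14,"x":-21.4,"y":-1.7,"z":0,"hand":0.66},{"wx":0,"wy":0,"wz":0.175,"x":-26.5,"y":-2.5,"z":0,"hand":0.66},{"wx":0,"wy":0,"wz":0.21,"x":-31.6,"y":-3.4,"z":0,"hand":0.66},{"wx":0,"wy":0,"wz":0.245,"x":-36.8,"y":-4.6,"z":0,"hand":0.66},{"wx":0,"wy":0,"wz":0.28,"x":-41.8,"y":-6,"z":0,"hand":0.66}]'
python3 - <<'E'
from h import *
arc([80,82,83],129)
im=robot.camera("side");crop(im,"s24.png",250,170,160,120,5)
E
```

```text
time_s: 28.35
tool_pos: [0.5254, 0.1011, 0.1286]
tcp_rot: [2.118, -2.319, 0.002]
ft_force: [-1.5, -7.4, 2.4]
finger_gap: 0.0299
t 28.35 pos [525.4 101.1 128.6] yaw -95.2 tilt [ 0.     -0.0021] F [-1.5 -7.4  2.4] gap 29.9
(np.float64(525.8), np.float64(103.9), 129, -96.2) -> xyz [-2.8 -0.1 -0.4] w [-0.    -0.002  0.018]
(np.float64(526.4), np.float64(109.1), 129, -98.2) -> xyz [-8.1 -0.3 -0.4] w [-0.    -0.002  0.052]
(np.float64(526.8), np.float64(111.7), 129, -99.2) -> xyz [-10.7  -0.4  -0.4] w [-0.    -0.002  0.07 ]
```

View pics/s24.png

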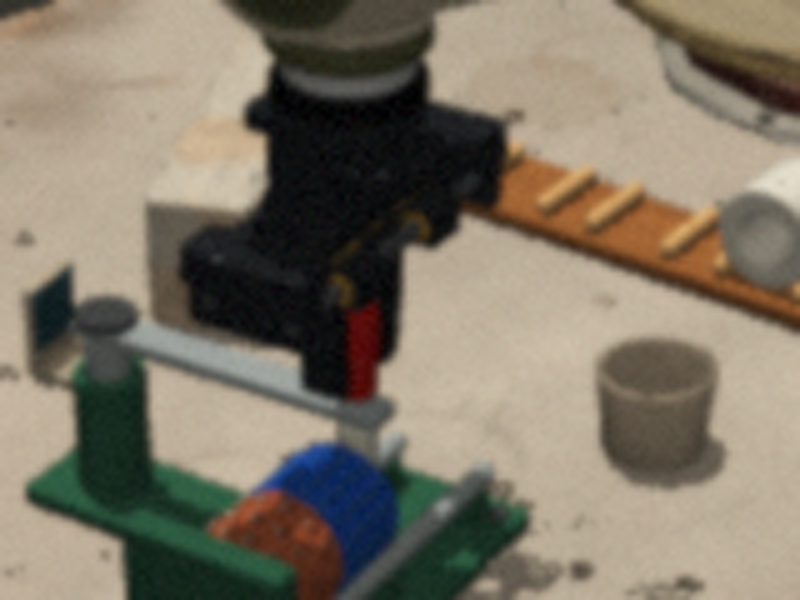

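```bash
python3 -m crank '[{"wx":0,"wy":0,"wz":0.018,"x":-2.8,"y":0,"z":0,"hand":0.66},{"wx":0,"wy":0,"wz":0.035,"x":-5.4,"y":-0.2,"z":0,"hand":0.66},{"wx":0,"wy":0,"wz":0.052,"x":-8.1,"y":-0.3,"z":0,"hand":0.66},{"wx":0,"wy":0,"wz":0.052,"x":-8.1,"y":-0.3,"z":0,"hand":0.66}]'
python3 -m crank '[{"wx":0,"wy":0,"wz":0,"x":-1.5,"y":0,"z":0,"hand":0.66},{"wx":0,"wy":0,"wz":0,"x":-3,"y":0,"z":0,"hand":0.66},{"wx":0,"wy":0,"wz":0,"x":-3,"y":0,"z":0,"hand":0.66}]'
```

```text
time_s: 28.9
tool_pos: [0.5263, 0.1081, 0.1286]
tcp_rot: [2.057, -2.371, 0.004]
ft_force: [-2.8, -12.4, 1.3]
finger_gap: 0.0299
time_s: 29.28
tool_pos: [0.5266, 0.1099, 0.1285]
tcp_rot: [2.055, -2.369, 0.006]
ft_force: [-3.6, -20.3, 3.4]
finger_gap: 0.033
```

The position is within 1 mm of the first stop. The 10 N grip setting lets the pushing finger yield, so I'll stiffen the hand and press once more before looking.

```bash
python3 -m crank '[{"wx":0,"wy":0,"wz":0,"x":0,"y":0,"z":0,"hand":0.66},{"wx":0,"wy":0,"wz":0,"x":-1,"y":0,"z":0,"hand":0.66},{"wx":0,"wy":0,"wz":0,"x":-1,"y":0,"z":0,"hand":0.66}]' 40
python3 - <<'E'
from h import *
im=robot.camera("side");crop(im,"s25.png",250,190,160,120,5)
arc([79,75,70,65,60,54,48,42],129)
E
```

```text
time_s: 29.65
tool_pos: [0.5264, 0.1089, 0.1285]
tcp_rot: [2.053, -2.367, 0.009]
ft_force: [-6.0, -29.8, 3.1]
finger_gap: 0.0306
t 29.7 pos [526.4 108.9 128.5] yaw -98.1 tilt [-0.0027 -0.01  ] F [ -6.  -30.2   3.9] gap 30.1
(np.float64(525.5), np.float64(101.3), 129, -95.2) -> xyz [ 7.7 -0.2 -0.4] w [ 0.002 -0.01  -0.051]
(np.float64(524.9), np.float64(90.8), 129, -91.2) -> xyz [18.1 -1.1 -0.3] w [ 0.002 -0.01  -0.121]
(np.float64(525.2), np.float64(77.8), 129, -86.2) -> xyz [31.  -3.2 -0.2] w [ 0.002 -0.01  -0.208]
(np.float64(526.7), np.float64(64.8), 129, -81.2) -> xyz [43.6 -6.6 -0.1] w [ 0.003 -0.01  -0.296]
(np.float64(529.2), np.float64(51.9), 129, -76.2) -> xyz [ 56.  -10.9   0.1] w [ 0.003 -0.01  -0.383]
(np.float64(533.8), np.float64(36.9), 129, -70.2) -> xyz [ 70.2 -17.5   0.2] w [ 0.004 -0.01  -0.488]
(np.float64(539.9), np.float64(22.4), 129, -64.2) -> xyz [ 83.7 -25.6   0.3] w [ 0.004 -0.01  -0.592]
(np.float64(547.4), np.float64(8.7), 129, -58.2) -> xyz [ 96.2 -35.    0.5] w [ 0.005 -0.009 -0.697]
```

View pics/s25.png

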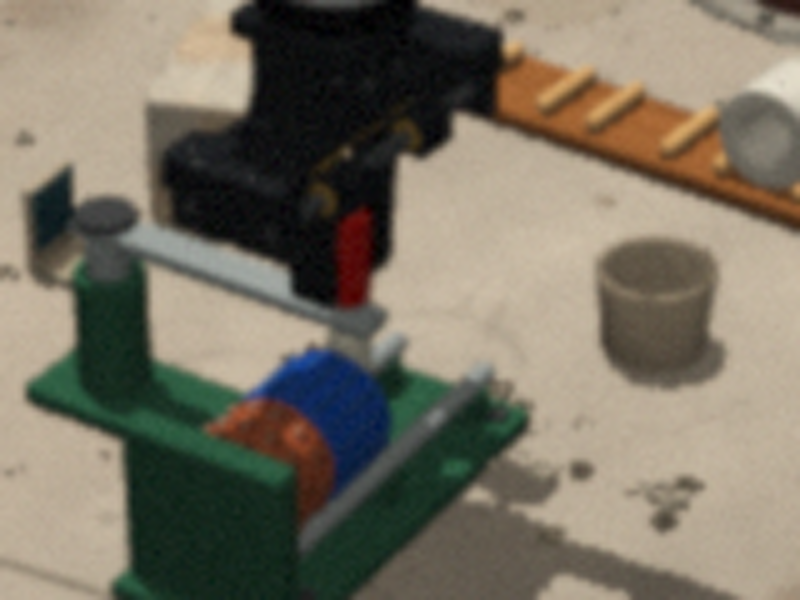

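Firm at the stop with 30 N and no further motion. I'll follow the lever back.

```bash
python3 -m crank '[{"wx":0,"wy":0,"wz":-0.05,"x":9,"y":0,"z":0,"hand":0.66},{"wx":0,"wy":0,"wz":-0.121,"x":20,"y":-1.1,"z":0,"hand":0.66},{"wx":0,"wy":0,"wz":-0.208,"x":33,"y":-3.2,"z":0,"hand":0.66},{"wx":0,"wy":0,"wz":-0.296,"x":46,"y":-6.6,"z":0,"hand":0.66},{"wx":0,"wy":0,"wz":-0.383,"x":58,"y":-10.9,"z":0,"hand":0.66},{"wx":0,"wy":0,"wz":-0.488,"x":72,"y":-17.5,"z":0,"hand":0.66},{"wx":0,"wy":0,"wz":-0.592,"x":85.5,"y":-25.6,"z":0,"hand":0.66},{"wx":0,"wy":0,"wz":-0.697,"x":98,"y":-35,"z":0,"hand":0.66}]' 10
python3 - <<'E'
from h import *
arc([36,30,24,18,12,6,2,0],129)
E
```

```text
time_s: 30.7
tool_pos: [0.5481, 0.0113, 0.1285]
tcp_rot: [2.748, -1.522, 0.001]
ft_force: [0.7, -0.7, -0.9]
finger_gap: 0.0298
t 30.7 pos [548.1  11.3 128.5] yaw -58.0 tilt [ 0.0003 -0.0004] F [ 0.7 -0.7 -0.9] gap 29.8
(np.float64(556.4), np.float64(-4.2), 129, -52.2) -> xyz [17.6  1.2 -0.5] w [-0.    -0.    -0.101]
(np.float64(566.6), np.float64(-16.1), 129, -46.2) -> xyz [33.1 -1.2 -0.5] w [ 0.    -0.    -0.206]
(np.float64(578.1), np.float64(-26.9), 129, -40.2) -> xyz [48.3 -5.2 -0.5] w [ 0.   -0.   -0.31]
(np.float64(590.6), np.float64(-36.4), 129, -34.2) -> xyz [ 63.  -10.7  -0.5] w [ 0.    -0.    -0.415]
(np.float64(604.0), np.float64(-44.5), 129, -28.2) -> xyz [ 77.  -17.8  -0.5] w [ 0.   -0.   -0.52]
(np.float64(618.2), np.float64(-51.2), 129, -22.2) -> xyz [ 90.2 -26.3  -0.5] w [ 0.    -0.    -0.624]
(np.float64(628.0), np.float64(-54.8), 129, -18.2) -> xyz [ 98.5 -32.7  -0.5] w [ 0.    -0.    -0.694]
(np.float64(633.1), np.float64(-56.3), 129, -16.2) -> xyz [102.4 -36.2  -0.5] w [ 0.    -0.    -0.729]
```

```bash
python3 -m crank '[{"wx":0,"wy":0,"wz":-0.101,"x":17.6,"y":1.2,"z":0,"hand":0.66},{"wx":0,"wy":0,"wz":-0.206,"x":33.1,"y":-1.2,"z":0,"hand":0.66},{"wx":0,"wy":0,"wz":-0.31,"x":48.3,"y":-5.2,"z":0,"hand":0.66},{"wx":0,"wy":0,"wz":-0.415,"x":63,"y":-10.7,"z":0,"hand":0.66},{"wx":0,"wy":0,"wz":-0.52,"x":77,"y":-17.8,"z":0,"hand":0.66},{"wx":0,"wy":0,"wz":-0.624,"x":90.2,"y":-26.3,"z":0,"hand":0.66},{"wx":0,"wy":0,"wz":-0.694,"x":98.5,"y":-32.7,"z":0,"hand":0.6},{"wx":0,"wy":0,"wz":-0.729,"x":102.4,"y":-36.2,"z":0,"hand":0.5}]'
python3 -m crank '[{"wx":0,"wy":0,"wz":0,"x":0,"y":0,"z":-10,"hand":0.5},{"wx":0,"wy":0,"wz":0,"x":0,"y":0,"z":-50,"hand":0.5},{"wx":0,"wy":0,"wz":0,"x":0,"y":0,"z":-90,"hand":0.5},{"wx":0,"wy":0,"wz":0,"x":0,"y":50,"z":-100,"hand":0.5},{"wx":0,"wy":0,"wz":0,"x":0,"y":100,"z":-100,"hand":0.5},{"wx":0,"wy":0,"wz":0,"x":0,"y":140,"z":-100,"hand":0.5},{"wx":0,"wy":0,"wz":0,"x":0,"y":140,"z":-100,"hand":0.5}]'
python3 - <<'E'
from h import *
plan()
s=robot.camera("side");crop(s,"s26.png",240,170,200,150,4)
t=robot.camera("top");crop(t,"t26.png",220,140,160,150,5);cv2.imwrite("pics/t26f.png",t[:,:,::-1])
E
```

```text
time_s: 31.7
tool_pos: [0.6331, -0.0559, 0.1283]
tcp_rot: [-3.11, 0.446, -0.0]
ft_force: [-1.0, 0.4, 0.3]
finger_gap: 0.0428
time_s: 32.58
tool_pos: [0.5924, -0.1921, 0.229]
tcp_rot: [3.108, -0.454, 0.001]
ft_force: [0.3, 1.5, -0.8]
finger_gap: 0.0437
t 32.58 pos [ 592.4 -192.1  229. ] yaw -16.6 tilt [ 0.0004 -0.0004] F [ 0.3  1.5 -0.8] gap 43.7
```

View pics/s26.png

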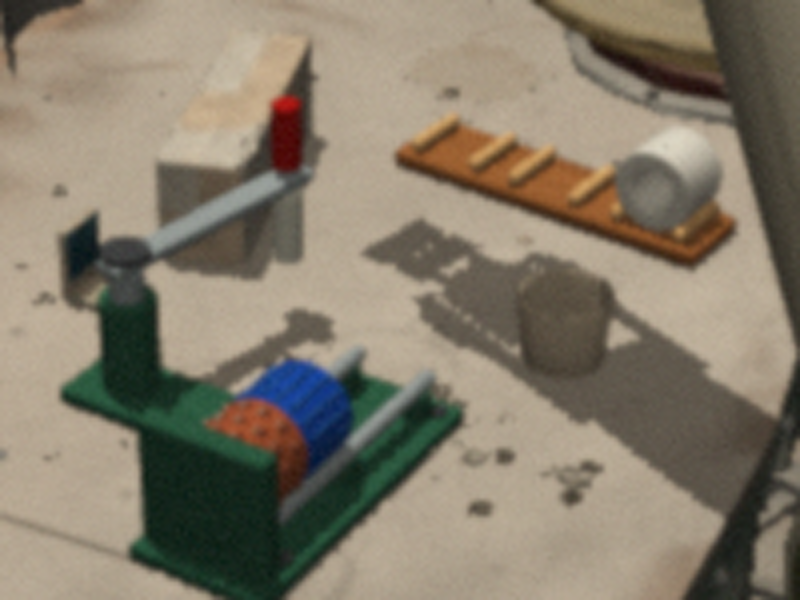

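View pics/t26.png

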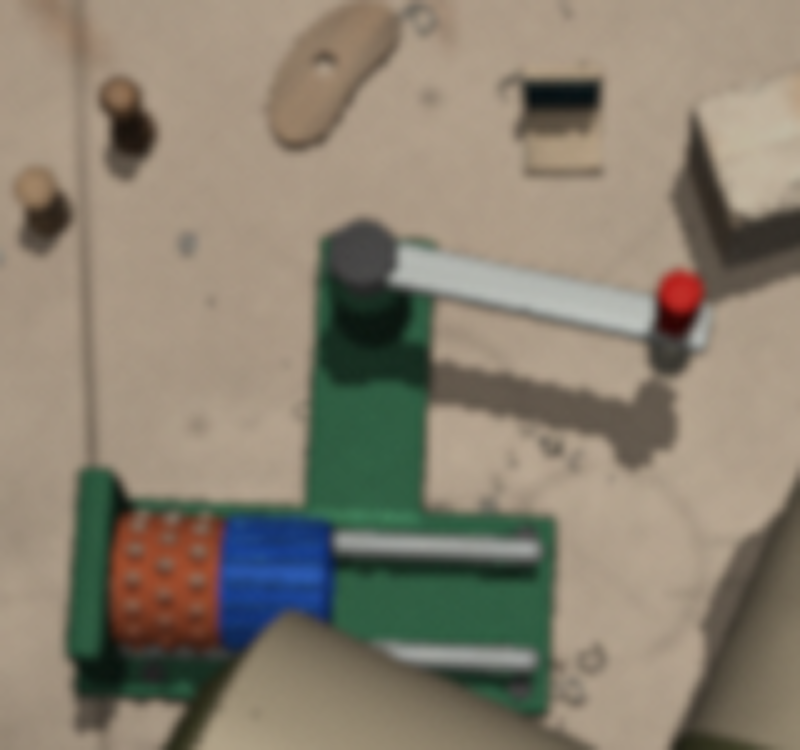

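View pics/t26f.png

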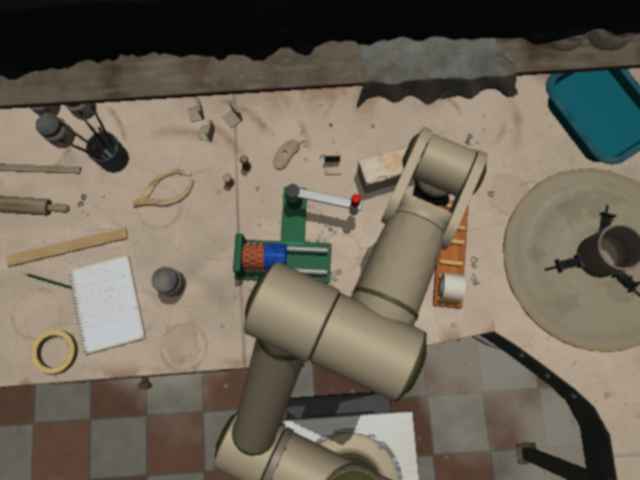

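The top view shows dotted against the wall (crop x 112–222) and blue directly behind it (222–332). The knob is at (682,292), its rest position, and the jar, tile and white sleeve haven't moved. A quick numeric check of the ends:

```bash
python3 - <<'E'
from h import *
x=np.array([.108,.994]);tip=np.array([527.2,116.8])
for X,Y in((113,560),(222,570),(332,570)):
    p=onz("top",(X+.5)/5-.5+220,(Y+.5)/5-.5+140,.09)*1000
    print((p[:2]-tip)@x)
a=cv2.imread("pics/t26f.png").astype(int);b=cv2.imread("pics/top0.png").astype(int)
for n,(u,v,w,h) in dict(jar=(145,260,45,45),tile=(320,150,25,28),knob=(340,185,25,25)).items(): print(n,abs(a-b)[v:v+h,u:u+w].max())
s=cv2.imread("pics/s26.png").astype(int);c=cv2.imread("pics/s_a.png").astype(int)
d=abs(s-c)
for n,(u,v,w,h) in dict(white=(615,125,110,110),cuptop=(515,265,100,50),cupfoot=(520,320,95,60)).items(): print(n,d[v:v+h,u:u+w].mean())
E
```

```text
96.61735709458351
45.25898390675452
-6.221624141893942
jar 6
tile 6
knob 5
white 3.4941873278236915
cuptop 15.348266666666667
cupfoot 5.401052631578947
```

```bash
python3 -c "
from bench import robot
print(robot.job_done(), robot.read_state()['time_s'])"
```

```text
the job is handed in; nothing more can be done
the job is handed in; nothing more can be done
```

The arbor is loaded and I handed the job in at about 33 s. The dotted sleeve is against the shoulder with the ribbed one tight behind it. I laid and fed the dotted sleeve first, then the ribbed one. Each time I swung the lever until the force rose with no further motion (20 N, then 30 N), and followed it back to rest before lifting off.

**What the last checks showed:**
- **Sleeves:** The last top view shows no gap at the shoulder or between the sleeves. The sleeve ends read 96.6, 45.3 and −6.2 mm along the arbor, against the ideal 98, 48 and −2 mm. I put the 1–4 mm difference down to calibration, roughly 2 mm pixels and the slanted view of the rear face. The ribbed sleeve's rear sits within a pixel of where the first feed left the dotted one's, at the roller's stop.
- **Lever:** The knob's image matches the starting picture, so it is back at rest.
- **Bystanders:** The jar and tile match their starting pictures, and the white sleeve is unmoved in the rack. The cup was compared by eye because the arm's shadow fell on it, and it looks unmoved.

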